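# Fit the snap ring on the work-holder spindle

### The job

The revolving work-holder still lacks its snap ring. Take the snap-ring pliers from the wooden rack, pick the ring out of the enamel dish by its two eyes, spread it only as far as it needs, lower it gently over the end of the spindle until it lies on the brass washer and let it contract fully into the groove. Then stand the pliers back in the rack as they were, without touching the ring with the fingers or disturbing the other things on the cart.

Things in the scene. Friction and masses are not known exactly. Their poses are not given: they have to be found in the camera images.
- ring: steel snap ring lying flat in the dish: 4.5 mm thick C, 46 mm inside, about 61 mm outside, two round eyes (lugs with holes) at its ends. Origin: centre of the relaxed ring on its underside; x points to the eyes, z up, y along the line through the eyes. 42 g. To pass the 49.4 mm spindle with 0.5 mm to spare it must lie with the spindle's axis 2.5 to 3.5 mm from this origin toward the eyes
- eye_l (a point): centre of the hole of the ring's +y eye, on the ring's top face. Hole 6 mm across, right through; lug 11 mm across. Relaxed: 27.8 mm toward the eyes (ring x) and 6.75 mm off the ring's middle line, so the eyes stand 13.5 mm apart
- eye_r (a point): the same for the -y eye
- ring_arm_l (a joint): how far the +y half of the ring is sprung open (rad, 0 relaxed); springs back by itself (about 1.1 N at the eye at once, 8.5 N at 0.2). Both halves at 0.17 just pass the spindle (eyes 30 mm apart), at 0.20 to 0.22 with easy room (eyes 33 to 35 mm apart). Beyond 0.30 (eyes 42 mm) the ring is bent for good
- ring_arm_r (a joint): the same for the -y half
- pliers: steel snap-ring pliers (0.22 kg) standing in the rack, tips down. Origin: pivot, in the middle of a 24 x 22 x 20 mm joint block whose underside rests on the rack; z up to the handles, y across from handle to handle. Squeezing the handles spreads the tips, a spring (9 N at each handle, 14 N fully spread, without the ring) opens them again. The handles rise to 88 mm over the pivot
- handles (a point): point between the black rubber handles where to grip, 60 mm above the pivot. There the handles are 61 mm apart over their outsides (along pliers y), 14 mm deep (x), leaning outward by 0.1 rad to the top (1 mm each per 10 mm). Each mm squeezed together here spreads the tips by one mm. With the ring fully spread each handle pushes back with about 27 N
- tip_l (a point): shoulder of the +y jaw tip, 62 mm below the pivot; from it a round pin 3.2 mm thick sticks out 4.2 mm downward, for the eye. The shoulder then rests on the ring's top face; if it is not kept there while the first squeeze takes hold, or the squeeze is slight, the ring droops on the pins. The tips stand 12 mm apart with the handles free, shoulders 9 mm across
- tip_r (a point): the same for the -y jaw tip
- slot (a point): middle of the rack's slot at its top face, 72 mm above the cart. Wooden block 64 (x) x 100 (y) x 72 mm, slot right through, 14 (x) x 34 mm (y); x, y as the rack. The pliers hang in it by the joint block, pivot 10 mm above this point, their y along the slot
- holder: revolving work-holder: dark foot 124 mm across, thick upright steel spindle, turning plate (116 mm) with brass washer (72 mm) round it, all in one. Origin under its centre on the cart, z up along the spindle's axis. Fixed; a clamp screw sets the spindle's height: the washer's top was left anywhere from 43.5 to 56.5 mm above the cart and no reading tells where, so feel for it
- axis (a point): point on the spindle's axis at mid setting, 50 mm above the cart (does not follow the setting). Measured up from the washer's top: groove from 0 to 6.4 mm, 45.6 mm across; then the spindle is 49.4 mm across up to 14 mm; then a cone narrowing to 43 mm across at the spindle's end, 19 mm up
- dish: round white enamel dish, 176 mm across, rim 16 mm high, flat floor 4 mm above the cart, origin under its centre; a tin chute comes down over its rim from the dish's +x side (lower end 70 mm from the centre, rising to 110 mm). Fixed
- comb: green harmonica comb, 27 x 100 x 7 mm, origin under its middle; bystander
- reed_plate_1: brass reed plate, 30 x 104 x 2 mm, origin under its middle; bystander
- reed_plate_2: second brass reed plate, the same; bystander
- screwdriver: screwdriver 170 mm long with red grip 26 mm thick, lying; origin under its middle; bystander
Not all that is in view belongs to the job. Of the things like the part that bears slot, leave any that is purple; of the rest the larger one is meant. There is more than one size of the holder; the job needs the middle-sized.

How it is judged:
By the outcome, as a careful person would: the job done as asked, in the order asked, and still so for the second after the job is handed in, with the robot touching nothing.
It also fails if it takes over 72 s, if anything falls off the work surface, if the arm or the gripper's body presses on something with over 40 N, if the wrist force passes 120 N, or if a joint passes its speed limit or range.

### The arm

A 6-joint arm with a two-finger parallel gripper is mounted at the origin on the work surface. World frame = base frame: x ahead of the robot, y to its left, z up, the work surface at z = 0. Lengths are in m, angles in rad, forces in N, time in s.
With the tool pointing down it reaches from about 0.35 to 0.725 m from the base axis. Payload 4.3 kg.
Tool frame: the origin (TCP) lies at the very end of the fingers, on their centre line; the grasp point (between the pads) lies 19 mm behind it; z points along the fingers, y is the direction in which the jaws open and shut (so a half turn about z gives the same grasp; the last joint's range is limited). The gripper opens to 85 mm and grips with 20 to 120 N. Pads are 22 mm wide; open, the fingers measure 114 mm over their backs; the gripper's body (76 mm by 85 mm) begins 54 mm behind the grasp point. The pads swing forward as they close: fully open they stand 13 mm farther back than shut.
Start: joints at [-1.284, 0.377, 0.081, 1.274, 0, 1.46], TCP at [0.222, -0.53, 0.231] pointing down, gripper open.
Joint ranges: [-2.72, 2.72], [-0.84, 1.66], [-1.02, 1.22], [-1.77, 2.12], [-1.37, 1.28], [-3.14, 3.14]. Speed limits (rad/s): [2.57, 2.57, 3.14, 3.14, 3.14, 3.14].

### API

Orientations are given as a rotation vector (axis times angle).
In Python, from cell import env gives the robot as it stands.
- The arm moves only by the shell command python3 -m pendant 'ROWS' [OPENING] [FORCE]. ROWS is JSON, a list of rows, each a list of 2 entries, a list of its own where there are three numbers: the shift along the tool's x, y, z in m, then the turn about the tool's z in degrees. A call has exactly 5 rows; each row is the pose to reach, as a shift and turn from the pose measured when the call began, along the tool's axes at that moment; what a row does not reach only later rows make up. A row lasts 1/10 s, in which the tool goes at most 50 mm and 8.59 degrees, less where a joint would pass 70% of its speed; a pose out of reach is approached as far as the arm can. A call with a gripper value outside its range is refused whole. OPENING is the closure, from -1 (fully open) to 1 (shut), so that 0 is half open, set as the call begins (- or left out, the last holds). The fingers move at their own pace and stop on an object; FORCE is the grip in N (left out, the last holds). Time passes only in rows, so rows that repeat a pose let the fingers close, or fill a call up. It gives the time, the measured TCP pose, the force and the opening at its end, in the units of the state.
- env.read_state(): the state, without advancing time (a new reading comes with each control period).
- env.get_image(name): name is "side" or "top" or "wrist"; returns (picture, depth): 420x560x3 uint8, red, green, blue; 420x560 float32, m along the optical axis (not along the pixel's ray), 0 where there is no reading.
- env.get_calibration(name): a dict with "fx", "fy", "cx", "cy" (pixels), "D" ([k1, k2, p1, p2, k3] as OpenCV has them; the pictures are not rectified), "rvec" (rotation vector, rad) and "tvec" (3), from world to camera coordinates, as OpenCV has them. Camera axes: x right, y down, z forward; pixel columns grow to the right and rows downward; lengths in m; the calibration is good to about 2 mm. A picture is of the moment at which its call begins: read the wrist's pose just before it. get_calibration takes no time and is no camera call; for the wrist camera it gives the pose at the moment of the call.
- env.close_job(): hands the job in, once; it reports no verdict.
The state is a dict: "clock": time; "joint_positions": joint angles; "joint_vel": joint speeds; "joint_torque": joint torques, N m; "position": TCP position; "ee_rot": TCP orientation; "wrist_force": force on the tool from outside, world axes, zero at the start; "torque": the same for the moment, N m; "opening": finger opening in m.
Only numpy, scipy, OpenCV 4.12 (cv2) and the standard library are available. Lean on these libraries where they do the work, as an engineer would, in place of code of your own. Each camera call takes 0.05 s, during which the arm holds its last target.

## Working session

There is one attempt and no reset: what is moved stays moved. The work goes in short steps, Python scripts to look and compute and a shell command to move; the robot and the scene stay as the last step left them, time stands still between calls to the robot, and variables do not carry over. Pictures are saved under pics/ and viewed, and the job is handed in when it is done.

```bash
ls; mkdir -p pics
cat > h.py <<'E'
import numpy as np, cv2
from cell import env
def snap(n,f):
    im,d=env.get_image(n); c=env.get_calibration(n)
    cv2.imwrite(f'pics/{f}.png',im[:,:,::-1]); np.savez(f'pics/{f}.npz',im=im,d=d,**{k:np.array(c[k]) for k in c})
    return im,d,c
def load(f):
    z=np.load(f'pics/{f}.npz'); return z['im'],z['d'],z
def KR(c):
    K=np.array([[c['fx'],0,c['cx']],[0,c['fy'],c['cy']],[0,0,1.]]);R=cv2.Rodrigues(np.array(c['rvec'],float))[0];t=np.array(c['tvec'],float).ravel()
    return K,R,t
def ray(c,px):
    K,R,t=KR(c);p=cv2.undistortPoints(np.array(px,float).reshape(-1,1,2),K,np.array(c['D'],float)).reshape(-1,2)
    v=np.c_[p,np.ones(len(p))]@R; return -R.T@t, v
def onplane(c,px,z):
    o,v=ray(c,px); s=(z-o[2])/v[:,2]; return o+s[:,None]*v
def depthpt(c,d,px):
    o,v=ray(c,px); px=np.array(px,int).reshape(-1,2); return o+v*d[px[:,1],px[:,0]][:,None]
def proj(c,P):
    K,R,t=KR(c);return cv2.projectPoints(np.array(P,float).reshape(-1,1,3),np.array(c['rvec'],float),t,K,np.array(c['D'],float))[0].reshape(-1,2)
E
python3 - <<'E'
from h import *
s=env.read_state()
print({k:np.round(v,3) for k,v in s.items()})
for n in('top','side','wrist'): snap(n,n+'0')
E
```

```text
pics
{'clock': np.float64(0.0), 'joint_positions': array([-1.284,  0.378,  0.08 ,  1.274, -0.   ,  1.461]), 'joint_vel': array([ 0.001, -0.001,  0.   , -0.001,  0.002, -0.002]), 'joint_torque': array([-1.0000e-03, -4.6360e+01,  2.6988e+01,  2.1000e-02, -0.0000e+00,
        0.0000e+00]), 'position': array([ 0.222, -0.53 ,  0.23 ]), 'ee_rot': array([-3.078, -0.619,  0.   ]), 'wrist_force': array([-0.19 , -0.067,  0.501]), 'torque': array([0.022, 0.003, 0.017]), 'opening': np.float64(0.085)}
```

View pics/top0.png

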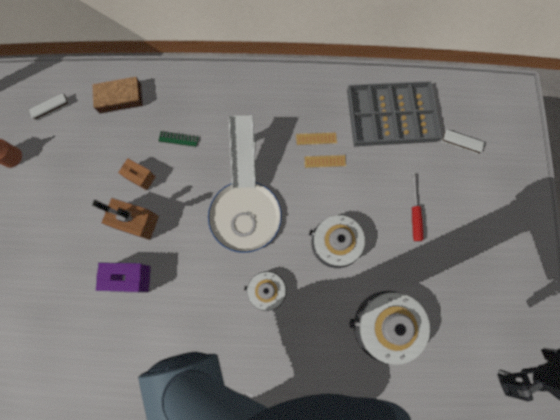

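View pics/side0.png

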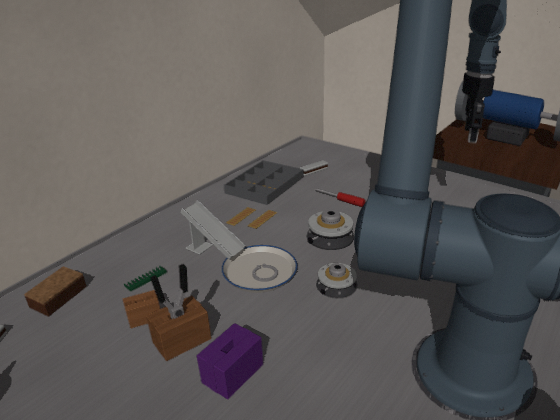

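View pics/wrist0.png

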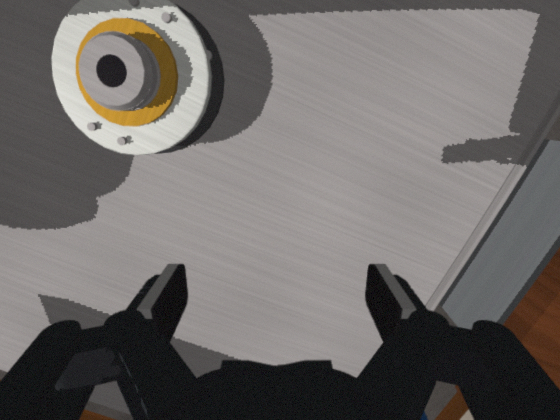

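Rack candidates in the top view are purple (123,277), small brown (136,173), and larger brown holding the pliers (130,218). I take the last: it is not purple and it is the larger of the remaining two. The holders are small (266,291), middle (339,240) and large (393,328), so I take the middle one. Next I check the sizes and an enlarged crop.

Run:
```python
from h import *
im,d,c=load('top0')
o,_=ray(c,[[280,210]]);print('cam',o)
for n,p in dict(rack=(143,225),rack2=(112,222),purple=(140,280),small=(140,180),mid=(322,240),midL=(313,240),midR=(365,240),big=(365,330),bigL=(357,328),bigR=(431,328),smL=(247,291),smR=(286,291),dish=(215,216),dishL=(208,216),dishR=(282,216),ring=(245,224),handle1=(97,203),handle2=(125,213)).items():
    print(n,p,depthpt(c,d,[p]).round(3)[0])
a=cv2.resize(im[90:310,80:300],None,fx=3.6,fy=2.7,interpolation=cv2.INTER_CUBIC)
a=cv2.resize(im[150:310,80:300],None,fx=3.6,fy=3.6,interpolation=cv2.INTER_CUBIC)
cv2.imwrite('pics/c1.png',a[:,:,::-1])
a=cv2.resize(im[200:370,230:440],None,fx=3.5,fy=3.5,interpolation=cv2.INTER_CUBIC)
cv2.imwrite('pics/c2.png',a[:,:,::-1])
```

```text
cam [ 0.33623129 -0.10075503  0.92554107]
rack (143, 225) [0.478 0.212 0.071]
rack2 (112, 222) [0.483 0.286 0.07 ]
purple (140, 280) [0.355 0.208 0.066]
small (140, 180) [0.591 0.239 0.047]
mid (322, 240) [ 0.46  -0.196  0.047]
midL (313, 240) [ 0.465 -0.178  0.009]
midR (365, 240) [ 0.47  -0.305 -0.   ]
big (365, 330) [ 0.263 -0.291  0.058]
bigL (357, 328) [ 0.264 -0.282  0.015]
bigR (431, 328) [ 0.265 -0.461 -0.001]
smL (247, 291) [ 0.34  -0.025 -0.003]
smR (286, 291) [ 0.343 -0.117  0.003]
dish (215, 216) [0.517 0.06  0.004]
dishL (208, 216) [0.514 0.075 0.018]
dishR (282, 216) [ 0.523 -0.103 -0.   ]
ring (245, 224) [ 0.5   -0.014  0.004]
handle1 (97, 203) [0.505 0.279 0.166]
handle2 (125, 213) [0.49  0.226 0.145]
```

View pics/c1.png

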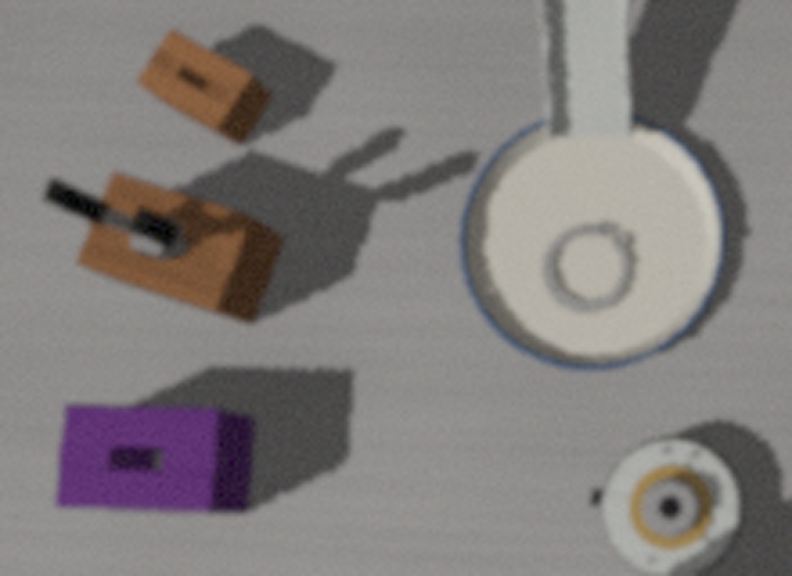

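View pics/c2.png

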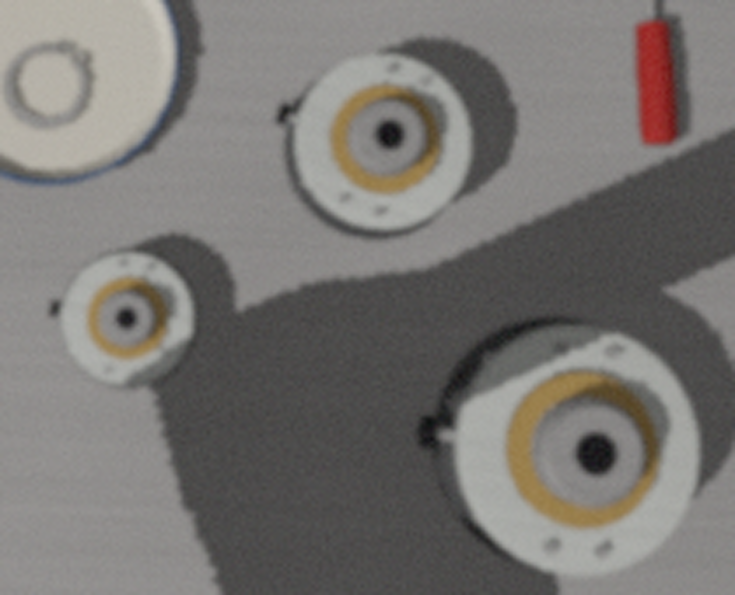

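```bash
cat >> h.py <<'E'
from scipy.spatial.transform import Rotation as Ro
def tool():
    s=env.read_state(); return np.array(s['position']),Ro.from_rotvec(s['ee_rot']).as_matrix(),s
def go(P,ydir=None,yaw=None):
    "shift in tool axes and turn (deg) so that TCP at P and tool y along ydir (mod 180)"
    p,R,s=tool(); sh=R.T@(np.array(P)-p); t=None
    if ydir is not None:
        yl=R.T@np.array([ydir[0],ydir[1],0]); a=np.degrees(np.arctan2(-yl[0],yl[1])); t=(a+90)%180-90
    print('clock',round(float(s['clock']),2),'pos',p.round(4),'shift mm',(sh*1000).round(1),'turn',t,'j6',round(float(s['joint_positions'][5]),2),'open',round(float(s['opening'])*1000,1),'F',np.round(s['wrist_force'],1))
E
python3 - <<'E'
from h import *
p,R,s=tool();print(R.round(3))
c=env.get_calibration('wrist');K,Rc,t=KR(c);o=-Rc.T@t
print('cam in tool',(R.T@(o-p)).round(4));print((R.T@Rc.T).round(3)); print(c['fx'],c['D'])
im,d,ct=load('top0');print(depthpt(ct,d,[(240,120),(240,180),(300,139)]))
go([0.42,-0.10,0.33],[1,0])
E
```

```text
[[ 0.922  0.386 -0.   ]
 [ 0.386 -0.922  0.001]
 [ 0.    -0.002 -1.   ]]
cam in tool [ 0.0759 -0.0013 -0.1422]
[[ 0.001 -0.953 -0.304]
 [ 1.     0.001 -0.   ]
 [ 0.001 -0.304  0.953]]
311.57784090934405 [-0.05222505  0.          0.          0.          0.        ]
[[ 7.23879759e-01  3.00825567e-04  1.04526862e-01]
 [ 6.00786293e-01  4.92539363e-04  3.51585788e-02]
 [ 7.23958438e-01 -1.43002458e-01  2.26553525e-03]]
clock 0.15 pos [ 0.2221 -0.5299  0.2306] shift mm [ 348.7 -320.1  -98.9] turn -67.26765298469988 j6 1.46 open 85.3 F [-0.  -0.9 -0.6]
```

```bash
python3 -m pendant '[[[0.025,-0.03,-0.03],0],[[0.06,-0.055,-0.05],0],[[0.09,-0.085,-0.07],0],[[0.12,-0.11,-0.085],0],[[0.155,-0.14,-0.1],0]]' -1; python3 -c "
from h import *
go([0.42,-0.10,0.32],[.37,.93]);go([0.49,0.25,0.32],[.37,.93])"
```

```text
clock: 0.65
position: [0.3113, -0.3399, 0.3313]
ee_rot: [-3.079, -0.617, 0.0]
wrist_force: [1.6, -0.4, -0.4]
opening: 0.0855
clock 0.65 pos [ 0.3113 -0.3399  0.3313] shift mm [ 192.7 -179.4   11.6] turn 44.35803405413651 j6 1.78 open 85.5 F [ 1.6 -0.4 -0.4]
clock 0.65 pos [ 0.3113 -0.3399  0.3313] shift mm [ 392.2 -475.4   12. ] turn 44.35803405413651 j6 1.78 open 85.5 F [ 1.6 -0.4 -0.4]
```

```bash
python3 -m pendant '[[[0.04,-0.035,0],-8],[[0.08,-0.07,0],-16],[[0.12,-0.105,0],-24],[[0.16,-0.14,0],-32],[[0.19,-0.17,0],-40]]'; python3 -c "
from h import *
snap('wrist','w1');go([0.49,0.25,0.32],[.37,.93])"
```

```text
clock: 1.15
position: [0.4191, -0.1135, 0.3315]
ee_rot: [-2.678, -1.64, -0.001]
wrist_force: [2.0, -0.5, -0.1]
opening: 0.0855
clock 1.2 pos [ 0.4212 -0.1063  0.3315] shift mm [349.9 -96.   14.3] turn 85.4193933565819 j6 1.63 open 85.6 F [-0.1  4.7 -0.7]
```

View pics/w1.png

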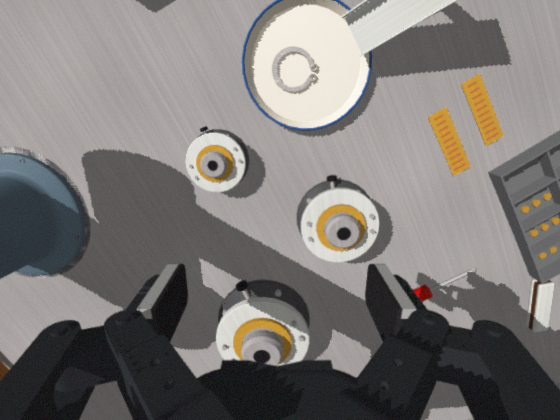

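The ring is at (293,69) in the dish with its eyes near (317,70). The middle holder is at (341,228), between the small one and the large one. On to the pliers.

```bash
python3 -m pendant '[[[0.04,-0.01,0],-8],[[0.08,-0.02,0],-16],[[0.12,-0.03,0],-24],[[0.16,-0.04,0],-32],[[0.2,-0.05,0],-40]]';  python3 -c "
from h import *
go([0.49,0.25,0.3],[.37,.93])"
```

```text
clock: 1.7
position: [0.4648, 0.0966, 0.333]
ee_rot: [-1.932, -2.474, -0.011]
wrist_force: [0.3, -0.4, 0.4]
opening: 0.0851
clock 1.7 pos [0.4648 0.0966 0.333 ] shift mm [142.5  61.5  34.2] turn -54.27970909779538 j6 1.39 open 85.1 F [ 0.3 -0.4  0.4]
```

```bash
python3 -m pendant '[[[0.035,0.015,0.0],-8.5],[[0.06,0.03,0.01],-17],[[0.09,0.04,0.02],-25.5],[[0.115,0.05,0.025],-34],[[0.14,0.06,0.03],-42]]'; python3 -m pendant '[[[0,0,0],-6],[[0,0,0],-12],[[0,0,0],-12],[[0,0,0],-12],[[0,0,0],-12]]';  python3 -c "
from h import *
snap('wrist','w2');go([0.49,0.25,0.3],[.37,.93])"
```

```text
clock: 2.2
position: [0.4889, 0.2481, 0.3033]
ee_rot: [-0.909, -3.006, -0.011]
wrist_force: [-0.0, -0.4, 0.1]
opening: 0.0855
clock: 2.7
position: [0.489, 0.2477, 0.3033]
ee_rot: [-0.593, -3.084, -0.011]
wrist_force: [0.1, -0.4, 0.2]
opening: 0.0858
clock 2.75 pos [0.489  0.2478 0.3033] shift mm [-0.1  2.4  3.3] turn -0.0549192437733268 j6 0.73 open 85.3 F [ 0.4 -0.7 -0.6]
```

View pics/w2.png

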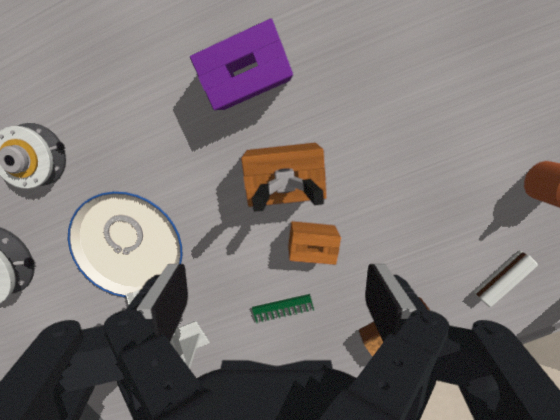

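Run:
```python
from h import *
im,d,c=load('w2')
a=cv2.resize(im[130:220,225:345],None,fx=6.5,fy=6.5,interpolation=cv2.INTER_CUBIC)
cv2.imwrite('pics/c3.png',a[:,:,::-1])
hsv=cv2.cvtColor(im,cv2.COLOR_RGB2HSV)
ys,xs=np.mgrid[0:420,0:560]
P=depthpt(c,d,np.c_[xs.ravel(),ys.ravel()]).reshape(420,560,3)
# rack top
m=(hsv[...,0]<20)&(hsv[...,1]>100)&(abs(P[...,2]-0.072)<.008)&(d>0)&(xs>230)&(xs<340)&(ys>130)&(ys<220)
m=cv2.morphologyEx(m.astype(np.uint8),cv2.MORPH_OPEN,np.ones((2,2)))
print(m.sum(),np.median(P[...,2][m>0]))
q=np.c_[xs[m>0],ys[m>0]]; W=onplane(c,q,.072)[:,:2]
r=cv2.minAreaRect((W*1000).astype(np.float32));print(r,cv2.boxPoints(r))
dk=(im.max(2)<45)&(P[...,2]>.1)&(d>0)&(xs>230)&(xs<340)&(ys>130)&(ys<220)
n,l,st,ce=cv2.connectedComponentsWithStats(dk.astype(np.uint8))
for i in range(1,n):
    if st[i,4]>15:
        pts=P[l==i]; print(st[i],ce[i].round(1),'max z',pts[:,2].max(),'med',np.median(pts,0),'top',np.median(pts[pts[:,2]>np.percentile(pts[:,2],75)],0))
```

```text
2772 0.07168091582449079
((495.390869140625, 258.4769592285156), (98.78841400146484, 63.45587921142578), 74.58248901367188) [[451.6732  219.29515]
 [512.8456  202.42535]
 [539.1085  297.65875]
 [477.93616 314.52856]]
[303 180  20  24 313] [312.7 191.6] max z 0.17176498479412833 med [0.49807604 0.28229463 0.16117325] top [0.50089559 0.28425656 0.16991508]
[252 184  17  27 305] [260.5 197.7] max z 0.17162872535473345 med [0.48404281 0.23444237 0.16693218] top [0.48597307 0.23194499 0.16979603]
```

View pics/c3.png

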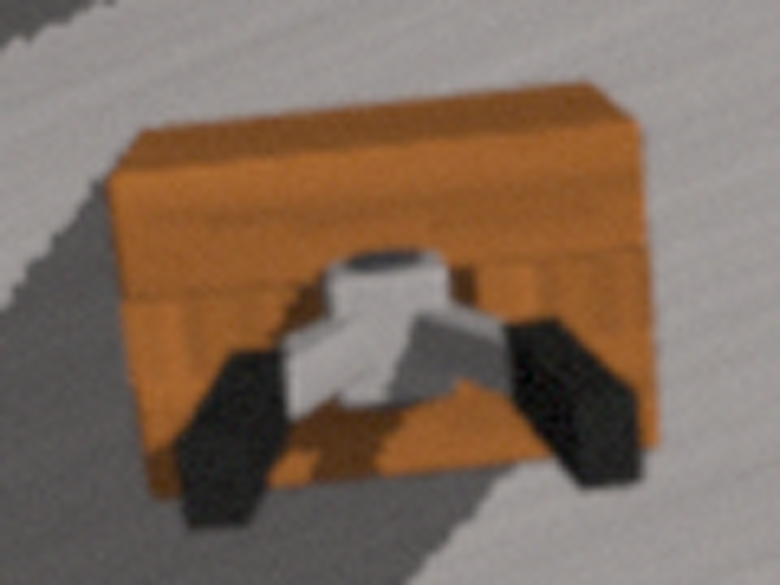

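The rack top centre is (0.4954, 0.2585), 99×63 mm with its long axis at 74.6°. The handle tops have their midpoint at (0.4935, 0.258), which agrees with the rack.

```bash
python3 -c "
from h import *
go([0.495,0.258,0.117],[.266,.964]); p,R,s=tool(); print(R.round(4))"
```

```text
clock 2.75 pos [0.489  0.2478 0.3033] shift mm [ -2.2  10.5 186.4] turn -6.324186976532985 j6 0.73 open 85.3 F [ 0.4 -0.7 -0.6]
[[-9.288e-01  3.706e-01  6.000e-04]
 [ 3.706e-01  9.288e-01  6.800e-03]
 [ 2.000e-03  6.500e-03 -1.000e+00]]
```

```bash
python3 -m pendant '[[[-0.001,0.005,0.02],-3],[[-0.002,0.0105,0.05],-6.3],[[-0.002,0.0105,0.08],-6.3],[[-0.002,0.0105,0.105],-6.3],[[-0.002,0.0105,0.115],-6.3]]';  python3 -c "
from h import *
im,d,c=snap('wrist','w3');go([0.495,0.258,0.117],[.266,.964])
cv2.imwrite('pics/c4.png',im[90:330,120:440,::-1].repeat(2,0).repeat(2,1))"
```

```text
clock: 3.25
position: [0.4932, 0.2567, 0.1858]
ee_rot: [-0.423, -3.109, -0.007]
wrist_force: [-0.4, -1.0, -0.5]
opening: 0.085
clock 3.3 pos [0.493  0.2567 0.1854] shift mm [-1.9  1.5 68.4] turn -0.07355427672180781 j6 0.63 open 85.1 F [-0.4 -0.6 -0.7]
```

View pics/c4.png

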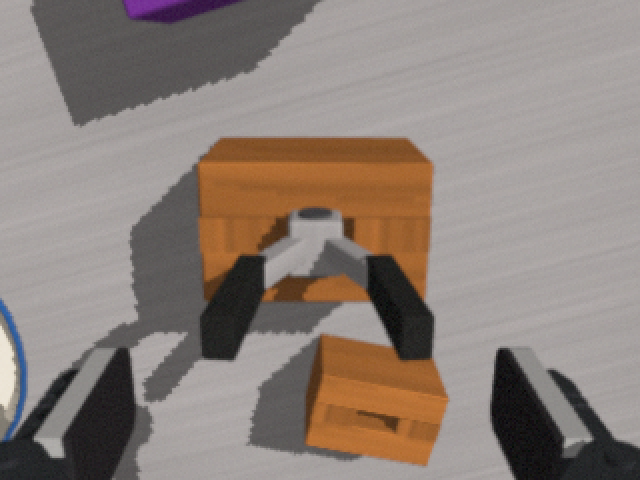

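Run:
```python
from h import *
im,d,c=load('w3')
ys,xs=np.mgrid[0:420,0:560]
P=depthpt(c,d,np.c_[xs.ravel(),ys.ravel()]).reshape(420,560,3)
w=(xs>200)&(xs<350)&(ys>140)&(ys<275)&(d>0)
m=w&(abs(P[...,2]-.072)<.006)
W=onplane(c,np.c_[xs[m],ys[m]],.072)[:,:2];r=cv2.minAreaRect((W*1000).astype(np.float32));print(r)
dk=w&(im.max(2)<50)&(P[...,2]>.1)
n,l,st,ce=cv2.connectedComponentsWithStats(dk.astype(np.uint8))
T=[]
for i in range(1,n):
    if st[i,4]>100:
        pts=P[l==i]; t=pts[pts[:,2]>.166]; print(st[i],len(t),t.mean(0),t.min(0),t.max(0)); T.append(t.mean(0))
T=np.array(T);print(T.mean(0),np.degrees(np.arctan2(*(T[1]-T[0])[1::-1])))
go([0.495,0.258,0.117],[.266,.964])
```

```text
((493.2877197265625, 257.7572326660156), (98.8791732788086, 63.12946319580078), 74.48674011230469)
[ 220  218   32   51 1028] 401 [0.4857878  0.23119975 0.16881664] [0.47873351 0.22446716 0.16601828] [0.4932855 0.2370751 0.1712929]
[ 304  218   32   52 1031] 377 [0.50072648 0.28433078 0.16882392] [0.49382785 0.27853129 0.16615098] [0.50852372 0.29004658 0.17089764]
[0.49325714 0.25776527 0.16882028] 74.29578095894126
clock 3.3 pos [0.493  0.2567 0.1854] shift mm [-1.9  1.5 68.4] turn -0.07355427672180781 j6 0.63 open 85.1 F [-0.4 -0.6 -0.7]
```

```bash
python3 -m pendant '[[[0,0.001,0.02],0],[[0,0.001,0.04],0],[[0,0.001,0.055],0],[[0,0.001,0.064],0],[[0,0.001,0.068],0]]';  python3 -m pendant '[[[0,0,0],0],[[0,0,0],0],[[0,0,0],0],[[0,0,0],0],[[0,0,0],0]]' -0.36 40; python3 -c "
from h import *
im,d,c=snap('wrist','w4');go([0.4933,0.2577,0.117],[.266,.964])"
```

```text
clock: 3.8
position: [0.4933, 0.258, 0.1177]
ee_rot: [-0.424, -3.109, -0.007]
wrist_force: [-0.2, 0.2, 0.3]
opening: 0.0855
clock: 4.3
position: [0.4948, 0.2585, 0.1199]
ee_rot: [-0.424, -3.112, -0.01]
wrist_force: [-0.4, -0.7, 4.6]
opening: 0.0582
clock 4.35 pos [0.4947 0.2585 0.1199] shift mm [ 1.2 -1.2  2.9] turn -0.10485434370521318 j6 0.64 open 58.2 F [-1.6 -0.1  6.1]
```

View pics/w4.png

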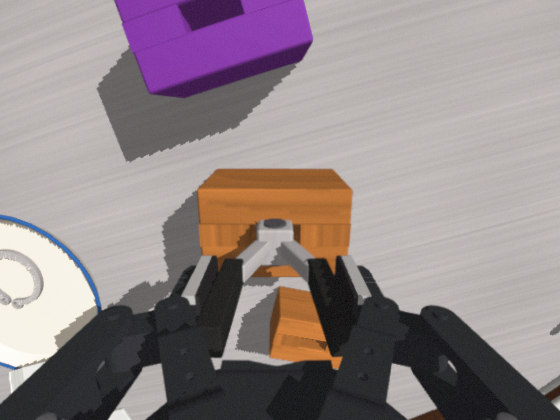

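```bash
python3 -m pendant '[[[0,0,0],0],[[0,0,0],0],[[0,0,-0.01],0],[[0,0,-0.02],0],[[0,0,-0.03],0]]' -0.4;  python3 -m pendant '[[[0,0,-0.03],0],[[0,0,-0.06],0],[[0,0,-0.09],0],[[0,0,-0.11],0],[[0,0,-0.13],0]]'; python3 -c "
from h import *
im,d,c=snap('wrist','w5');snap('side','s5');go([0.4,0.0,0.25],[.266,.964])"
```

```text
clock: 4.85
position: [0.4949, 0.2584, 0.151]
ee_rot: [-0.424, -3.112, -0.01]
wrist_force: [1.1, -0.8, -2.5]
opening: 0.0597
clock: 5.35
position: [0.4952, 0.2576, 0.2833]
ee_rot: [0.424, 3.112, 0.012]
wrist_force: [-0.1, -0.2, -2.2]
opening: 0.0596
clock 5.45 pos [0.4966 0.2582 0.2849] shift mm [  24.1 -275.    32. ] turn -0.10309399823400156 j6 0.63 open 59.7 F [ 2.  -0.7 -2.6]
```

View pics/w5.png

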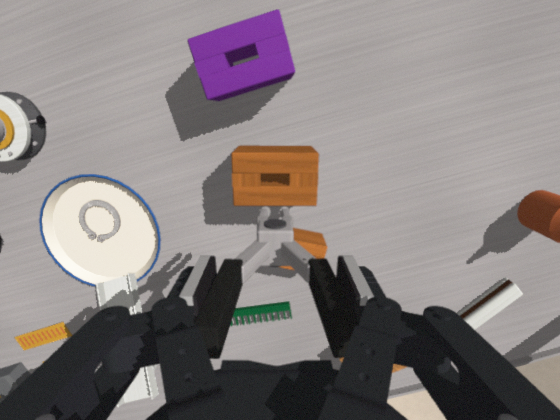

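View pics/s5.png

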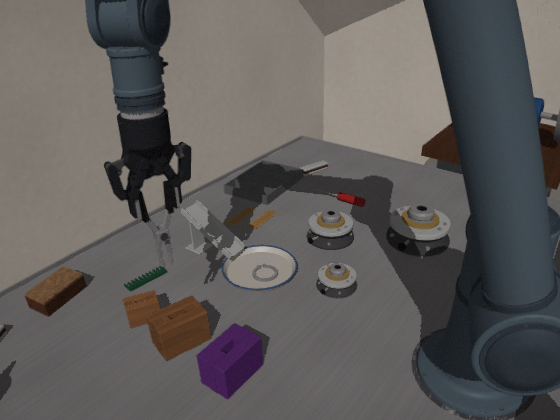

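The pliers are lifted (wrist force about -2.3 N). The tips show at (265,212) and (286,212), and the rack slot is free at (275,180). I measure both.

Run:
```python
from h import *
im,d,c=load('w5')
cv2.imwrite('pics/c5.png',cv2.resize(im[140:250,225:335],None,fx=5.4,fy=5.4,interpolation=cv2.INTER_CUBIC)[:,:,::-1])
ys,xs=np.mgrid[0:420,0:560]
P=depthpt(c,d,np.c_[xs.ravel(),ys.ravel()]).reshape(420,560,3)
w=(xs>228)&(xs<325)&(ys>142)&(ys<212)&(d>0)
m=w&(abs(P[...,2]-.072)<.006)&(im[...,0]>im[...,2]*1.8)
W=onplane(c,np.c_[xs[m],ys[m]],.072)[:,:2];r=cv2.minAreaRect((W*1000).astype(np.float32));print('rack',r)
sl=(xs>255)&(xs<295)&(ys>170)&(ys<190)&(im.max(2)<75)
W=onplane(c,np.c_[xs[sl],ys[sl]],.072)[:,:2];r=cv2.minAreaRect((W*1000).astype(np.float32));print('slot',r,sl.sum())
p,R,s=tool()
for px in [(265,211),(286,211),(264,216),(287,216),(275,230)]:
    print(px,depthpt(c,d,[px])[0].round(4),'tool',((depthpt(c,d,[px])[0]-p)@R).round(4))
```

```text
rack ((496.8529968261719, 258.4007568359375), (99.87501525878906, 63.4893684387207), 74.4115219116211)
slot ((500.98187255859375, 271.75567626953125), (1.684859037399292, 0.0), -150.89682006835938) 2
(265, 211) [0.4915 0.2513 0.1976] tool [ 0.0034 -0.0089  0.0872]
(286, 211) [0.4957 0.2672 0.1983] tool [0.0036 0.0075 0.0867]
(264, 216) [0.4912 0.2509 0.2098] tool [ 0.0036 -0.0092  0.075 ]
(287, 216) [0.4955 0.2675 0.2108] tool [0.0039 0.0079 0.0742]
(275, 230) [0.4855 0.2606 0.2573] tool [ 0.0115 -0.0009  0.0276]
```

View pics/c5.png

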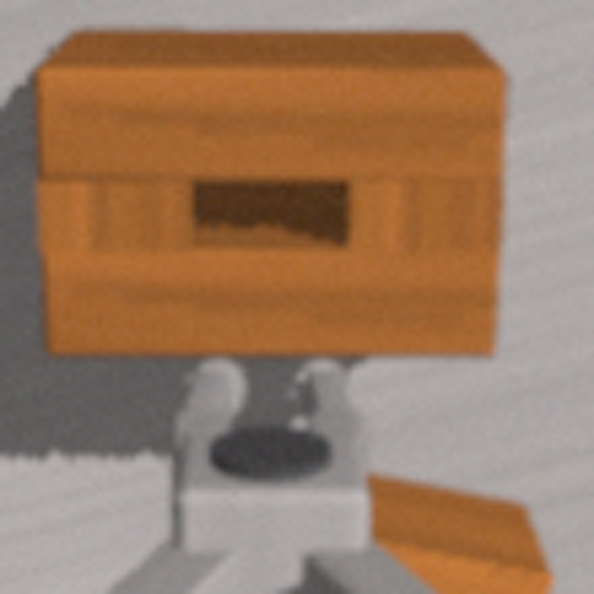

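Run:
```python
from h import *
for f,(x0,y0,x1,y1) in dict(w5=(65,185,135,255),w1=(255,35,335,105),w2=(90,205,155,265)).items():
    im,d,c=load(f); s=5
    a=im[y0:y1,x0:x1]
    cv2.imwrite(f'pics/r_{f}.png',cv2.resize(a,None,fx=6,fy=6,interpolation=cv2.INTER_CUBIC)[:,:,::-1])
    ys,xs=np.mgrid[0:420,0:560]
    m=(xs>=x0)&(xs<x1)&(ys>=y0)&(ys<y1)&(im.max(2)<185)
    n,l,st,ce=cv2.connectedComponentsWithStats(m.astype(np.uint8)); i=1+st[1:,4].argmax(); print(f,st[i])
    q=np.c_[xs[l==i],ys[l==i]];W=onplane(c,q,.0085)[:,:2]
    C,r=cv2.minEnclosingCircle((W*1000).astype(np.float32)); print('centroid',W.mean(0),'encl',C,r)
```

```text
w5 [ 79 200  42  43 553]
centroid [ 0.49968759 -0.00731271] encl (502.1812744140625, -6.452780246734619) 32.99043273925781
w1 [274  50  35  37 196]
centroid [0.49084661 0.01538194] encl (497.17755126953125, 3.379383087158203) 28.090913772583008
w2 [103 215  40  40 613]
centroid [ 0.49593184 -0.00526771] encl (498.82000732421875, -6.777990341186523) 33.32402420043945
```

View pics/r_w5.png

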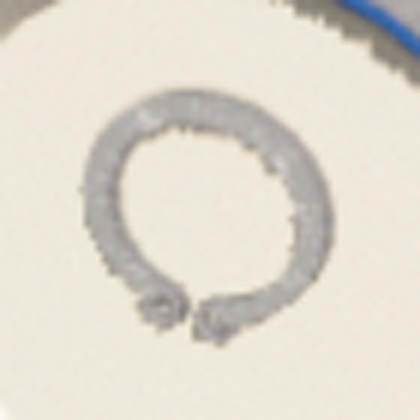

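View pics/r_w1.png

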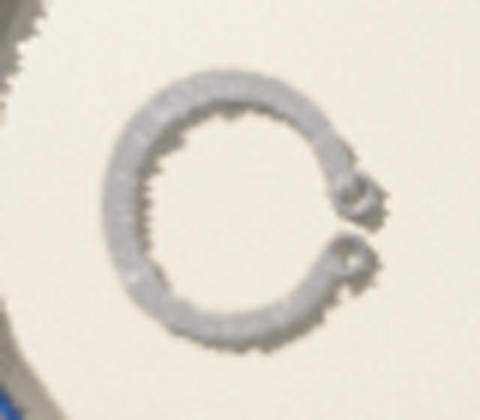

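Run:
```python
from h import *
for f,q in dict(w5=[(92.2,235.8),(100.5,238)],w1=[(314.7,67.2),(313.3,78.3)]).items():
    im,d,c=load(f);W=onplane(c,q,.0085);D=W[1]-W[0];print(f,W.round(4),np.linalg.norm(D),np.degrees(np.arctan2(D[1],D[0])))
p,R,s=tool();print('tool y ang',np.degrees(np.arctan2(R[1,1],R[0,1])))
go([0.515,-0.03,0.16],[np.cos(np.radians(40)),np.sin(np.radians(40))])
```

```text
w5 [[ 0.5198 -0.0278  0.0085]
 [ 0.5264 -0.0172  0.0085]] 0.012532104593802305 58.22500874305368
w1 [[ 0.5261 -0.008   0.0085]
 [ 0.5183 -0.0204  0.0085]] 0.014647018906905533 -122.16754428696775
tool y ang 74.47335216849564
clock 5.45 pos [0.4966 0.2582 0.2849] shift mm [ -94.4 -274.   122.4] turn 34.47294721929444 j6 0.63 open 59.7 F [ 2.  -0.7 -2.6]
```

```bash
python3 -c "
from h import *
go([0.523,-0.0225,0.15],[np.cos(np.radians(57)),np.sin(np.radians(57))])"
python3 -m pendant '[[[-0.015,-0.03,0],3.5],[[-0.03,-0.07,0],7],[[-0.05,-0.115,0],10.5],[[-0.07,-0.16,0.0],14],[[-0.08,-0.2,0.02],17.5]]';python3 -c "
from h import *
go([0.523,-0.0225,0.15],[np.cos(np.radians(57)),np.sin(np.radians(57))])"
```

```text
clock 5.45 pos [0.4966 0.2582 0.2849] shift mm [-100.  -264.8  132.6] turn 17.471915258238155 j6 0.63 open 59.7 F [ 2.  -0.7 -2.6]
clock: 5.95
position: [0.5223, 0.0418, 0.2645]
ee_rot: [0.895, 3.002, 0.018]
wrist_force: [1.2, -0.0, -1.9]
opening: 0.0598
clock 5.95 pos [0.5223 0.0418 0.2645] shift mm [-35.2 -55.  114. ] turn -0.21219219547235468 j6 0.53 open 59.8 F [ 1.2 -0.  -1.9]
```

```bash
python3 -m pendant '[[[-0.01,-0.015,0.015],0],[[-0.02,-0.03,0.035],0],[[-0.03,-0.045,0.06],0],[[-0.035,-0.053,0.08],0],[[-0.035,-0.055,0.095],0]]';python3 -m pendant '[[[0,0,0.01],0],[[0,0,0.015],0],[[0,0,0.018],0],[[0,0,0.018],0],[[0,0,0.018],0]]';python3 -c "
from h import *
im,d,c=snap('wrist','w6')
cv2.imwrite('pics/c6.png',cv2.resize(im[120:290,180:380],None,fx=4,fy=3.5*4/3.5,interpolation=cv2.INTER_CUBIC)[:600,:,::-1])
go([0.523,-0.0225,0.15],[np.cos(np.radians(57)),np.sin(np.radians(57))])"
```

```text
clock: 6.45
position: [0.5213, -0.0237, 0.1667]
ee_rot: [0.899, 3.003, 0.016]
wrist_force: [0.8, -0.4, -2.3]
opening: 0.0597
clock: 6.95
position: [0.5221, -0.0234, 0.1494]
ee_rot: [0.898, 3.002, 0.017]
wrist_force: [-0.1, 0.2, -2.4]
opening: 0.06
clock 7.0 pos [ 0.5222 -0.0234  0.1495] shift mm [-0.2  1.2 -0.5] turn -0.2983294737118882 j6 0.41 open 59.9 F [ 0.6  0.2 -2.4]
```

View pics/w6.png

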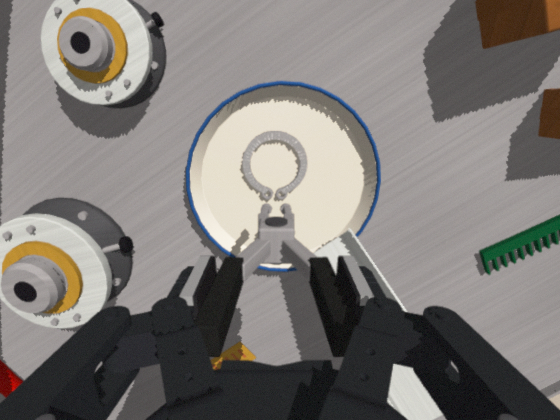

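View pics/c6.png

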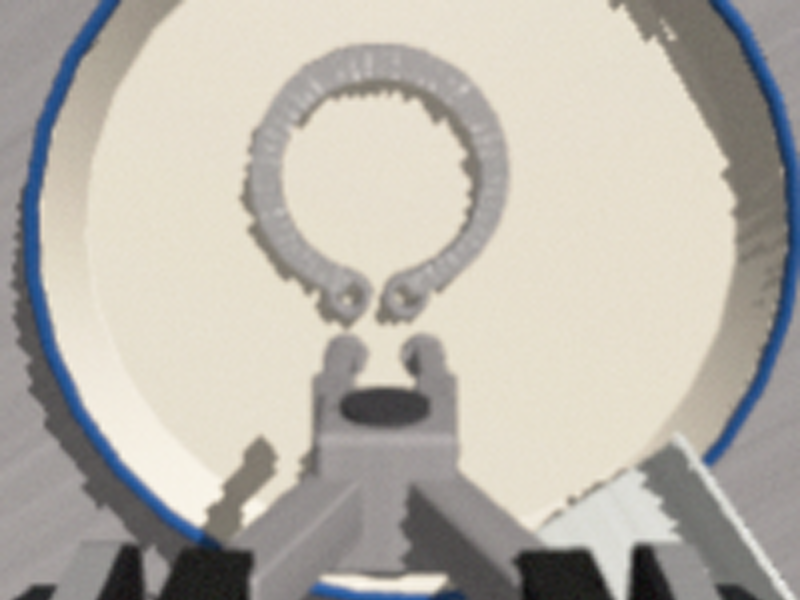

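Run:
```python
from h import *
im,d,c=load('w6'); p,R,s=tool()
W=onplane(c,[(266.75,194.5),(280.75,194)],.0085);D=W[1]-W[0];print('eyes',W.round(4),np.linalg.norm(D),np.degrees(np.arctan2(D[1],D[0])))
E=(W-p)@R;print('eyes tool',E.round(4),E.mean(0).round(4))
ys,xs=np.mgrid[200:232,254:296]
P=depthpt(c,d,np.c_[xs.ravel(),ys.ravel()]); T=((P-p)@R*1000).reshape(xs.shape+(3,))
np.set_printoptions(linewidth=220)
for r in range(0,20,2):
    print(200+r,' '.join('%4.0f,%3.0f,%3.0f'%tuple(T[r,k]) if T[r,k,2]<130 else '   .   ' for k in range(4,42,2)))
o,v=ray(c,[(266.75,208),(285,207.5)]); ov=(o-p)@R; vv=v@R
for z in(.09,.1): print(z,(ov+vv*((z-ov[2])/vv[:,2])[:,None]).round(4))
```

```text
eyes [[ 0.5166 -0.0292  0.0085]
 [ 0.5235 -0.0179  0.0085]] 0.013192001543174283 58.647591238912
eyes tool [[ 0.0022 -0.0096  0.1408]
 [ 0.0026  0.0036  0.141 ]] [ 0.0024 -0.003   0.1409]
200    .       .       .       .       .       .       .       .       .       .       .       .       .       .       .       .       .       .       .   
202    .       .       .       .       .       .       .       .       .       .       .       .       .       .       .       .       .       .       .   
204    .       .       .       6,-11, 98    6, -9, 97    7, -7, 96    6, -6, 99    .       .       .       .       .       5,  4,100    6,  6, 97    6,  7, 97    6,  9, 97    .       .       .   
206    .       .       5,-12, 97    6,-10, 92    6, -9, 94    6, -7, 94    5, -6, 97    .       .       .       .       .       5,  4, 96    6,  5, 94    6,  7, 93    6,  9, 94    5, 10, 96    .       .   
208    .       .       5,-12, 89    5,-10, 89    6, -9, 88    6, -7, 89    3, -6, 98    2, -4, 99    .       .       .       .       3,  4, 96    5,  5, 91    6,  7, 89    6,  8, 89    6, 10, 89    
[... 556 characters left out ...]
       .       5,  5, 75    5,  6, 76    5,  8, 75    5,  9, 77    5, 11, 75    5, 13, 78
216    4,-14, 74    5,-13, 71    6,-11, 70    5,-10, 71    6, -8, 70    5, -7, 72    .      15, -3, 44   15, -2, 44   15, -1, 43   15,  0, 44   14,  2, 45    .       5,  5, 72    5,  6, 70    5,  8, 70    5,  9, 71    5, 11, 72    5, 12, 72
218    5,-14, 69   12,-11, 47   13,-10, 45   13, -9, 44   15, -7, 41   14, -6, 41   14, -5, 42   15, -3, 40   15, -2, 40   15, -1, 40   14,  0, 42   15,  2, 41   15,  3, 40   15,  4, 41   15,  5, 40   13,  7, 45   13,  8, 45   13,  9, 46    4, 12, 69
0.09 [[ 0.0052 -0.0082  0.09  ]
 [ 0.0056  0.0061  0.09  ]]
0.1 [[ 0.002  -0.0085  0.1   ]
 [ 0.0024  0.0064  0.1   ]]
```

```bash
python3 -m pendant '[[[0.001,-0.0022,0.005],-1.5],[[0.001,-0.0022,0.012],-1.5],[[0.001,-0.0022,0.02],-1.5],[[0.001,-0.0022,0.025],-1.5],[[0.001,-0.0022,0.028],-1.5]]' -0.43;python3 -m pendant '[[[0,0,0],0],[[0,0,0],0],[[0,0,0],0],[[0,0,0],0],[[0,0,0],0]]'
cat >> h.py <<'E'
def zoom(im,f,x0,y0,x1,y1,s):
    cv2.imwrite(f'pics/{f}.png',cv2.resize(im[y0:y1,x0:x1],None,fx=s,fy=s,interpolation=cv2.INTER_CUBIC)[:,:,::-1])
E
python3 -c "
from h import *
im,d,c=snap('wrist','w7')
zoom(im,'c7',220,150,330,240,6.5)
go([0.523,-0.0225,0.15])"
```

```text
clock: 7.5
position: [0.5198, -0.0244, 0.1204]
ee_rot: [0.859, 3.015, 0.016]
wrist_force: [-0.3, 0.8, -1.7]
opening: 0.0612
clock: 8.0
position: [0.52, -0.0245, 0.1206]
ee_rot: [0.859, 3.014, 0.016]
wrist_force: [0.8, -0.2, -1.5]
opening: 0.061
clock 8.05 pos [ 0.52   -0.0245  0.1206] shift mm [ -1.7   3.6 -29.4] turn None j6 0.38 open 61.3 F [ 0.2 -1.5 -1.9]
```

View pics/c7.png

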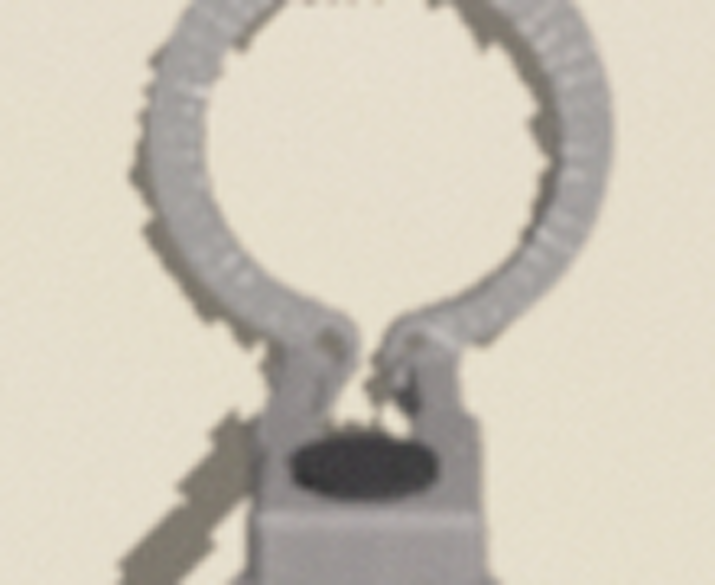

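```bash
cat >> h.py <<'E'
def tc(c,px,z,p,R):
    "tool coords of pixels on tool plane z"
    o,v=ray(c,px); ov=(o-p)@R; vv=v@R
    return ov+vv*((z-ov[2])/vv[:,2])[:,None]
E
python3 - <<'E'
from h import *
im,d,c=load('w7'); p,R,s=tool()
W=onplane(c,[(270.8,202.8),(283.4,202.8)],.0085)
E=(W-p)@R;print('eyes tool',E.round(4),E.mean(0).round(4))
ys,xs=np.mgrid[196:222,254:300]
P=depthpt(c,d,np.c_[xs.ravel(),ys.ravel()]); T=((P-p)@R*1000).reshape(xs.shape+(3,))
for r in range(0,22,2):
    k=T[r][T[r][:,2]<101]
    if len(k): 
        for sgn in(-1,1):
            q=k[k[:,1]*sgn+0.8*sgn>0]; 
            if len(q): print(196+r,sgn,'y',q[:,1].min().round(1),q[:,1].max().round(1),'x',q[:,0].max().round(1),'z',np.median(q[:,2]).round(1))
E
```

```text
eyes tool [[ 0.0028 -0.0053  0.112 ]
 [ 0.0028  0.0055  0.1122]] [2.800e-03 1.000e-04 1.121e-01]
204 -1 y -11.4 -4.9 x 6.8 z 97.0
204 1 y 4.0 9.7 x 6.7 z 96.9
206 -1 y -12.1 -4.1 x 6.2 z 94.2
206 1 y 2.4 10.4 x 6.2 z 93.9
208 -1 y -11.8 -4.0 x 5.9 z 89.2
208 1 y 2.4 10.1 x 6.0 z 88.7
210 -1 y -11.6 -4.0 x 5.9 z 84.9
210 1 y 2.4 9.9 x 5.9 z 84.4
212 -1 y -12.1 -4.9 x 5.8 z 79.6
212 1 y 3.2 10.4 x 5.8 z 80.4
214 -1 y -13.4 -6.0 x 5.9 z 75.4
214 1 y 5.1 11.7 x 5.7 z 74.8
216 -1 y -13.2 -0.8 x 15.2 z 70.5
216 1 y -0.2 11.5 x 15.1 z 70.6
```

Run:
```python
from h import *
im,d,c=load('w7'); p,R,s=tool()
ys,xs=np.mgrid[120:206,230:330]
I=im[120:206,230:330]; 
m=(I.max(2)<195)&(I.max(2)>0)
hsv=cv2.cvtColor(I,cv2.COLOR_RGB2HSV); ring=(hsv[...,1]<22)&(I.max(2)<200)
zoom(np.repeat((ring*255).astype(np.uint8)[...,None],3,2),'m7',0,0,100,86,6)
P=onplane(c,np.c_[xs.ravel(),ys.ravel()],.0085); T=((P-p)@R*1000).reshape(xs.shape+(3,))
n,l,st,ce=cv2.connectedComponentsWithStats(ring.astype(np.uint8));i=1+st[1:,4].argmax()
rm=l==i
for r in range(0,84,6):
    q=T[r][rm[r]]
    if len(q): print(120+r,'x',q[:,0].mean().round(1),'y',q[:,1].min().round(1),q[:,1].max().round(1),'mid',((q[:,1].min()+q[:,1].max())/2).round(2))
cnt=max(cv2.findContours(rm.astype(np.uint8),cv2.RETR_EXTERNAL,cv2.CHAIN_APPROX_NONE)[0],key=len).reshape(-1,2)
q=T[cnt[:,1],cnt[:,0],:2]; q=q[q[:,0]>12]
A=np.c_[2*q,np.ones(len(q))];b=(q**2).sum(1);sol=np.linalg.lstsq(A,b,rcond=None)[0];print('outer circle',sol[:2],np.sqrt(sol[2]+(sol[:2]**2).sum()))
```

```text
138 x 57.2 y -10.5 12.0 mid 0.75
144 x 52.4 y -18.6 20.1 mid 0.78
150 x 47.6 y -21.9 24.3 mid 1.2
156 x 42.7 y -25.3 26.9 mid 0.82
162 x 37.8 y -27.0 28.7 mid 0.83
168 x 32.8 y -28.0 29.7 mid 0.85
174 x 27.8 y -28.2 29.9 mid 0.86
180 x 22.7 y -27.5 29.2 mid 0.87
186 x 17.6 y -26.0 26.9 mid 0.46
192 x 12.3 y -21.9 23.7 mid 0.88
198 x 7.1 y -17.8 18.7 mid 0.46
outer circle [30.75808966  0.79291597] 26.274233128869447
```

View pics/m7.png

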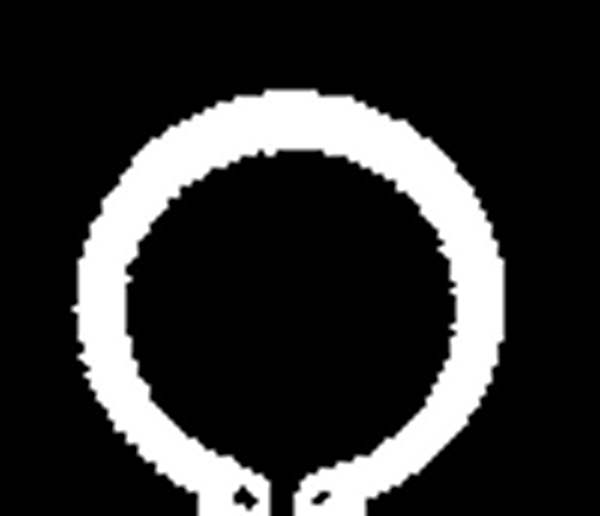

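```bash
python3 -m pendant '[[[0.0,0.0004,0.002],0],[[0.0,0.0008,0.004],0],[[0.0,0.0008,0.005],0],[[0.0,0.0008,0.005],0],[[0.0,0.0008,0.005],0]]'
cat > m.py <<'E'
import sys
from h import *
f=sys.argv[1]
p,R,s=tool();im,d,c=snap('wrist',f); zoom(im,'c'+f,225,150,325,230,7)
print('pos',p.round(4),'F',np.round(s['wrist_force'],1),'open',s['opening'],s['clock'])
ys,xs=np.mgrid[120:212,230:330]; I=im[120:212,230:330]
hsv=cv2.cvtColor(I,cv2.COLOR_RGB2HSV); ring=(hsv[...,1]<22)&(I.max(2)<200)
T=((onplane(c,np.c_[xs.ravel(),ys.ravel()],.0085)-p)@R*1000).reshape(xs.shape+(3,))
l=cv2.connectedComponentsWithStats(ring.astype(np.uint8));i=1+l[2][1:,4].argmax();rm=l[1]==i
for r in range(0,90,5):
    q=T[r][rm[r]]
    if len(q): print(120+r,'x',q[:,0].mean().round(1),'y',q[:,1].min().round(1),q[:,1].max().round(1),'mid',((q[:,1].min()+q[:,1].max())/2).round(2))
ys,xs=np.mgrid[196:226,254:300]
T=((depthpt(c,d,np.c_[xs.ravel(),ys.ravel()])-p)@R*1000).reshape(xs.shape+(3,))
for r in range(0,24,2):
    k=T[r][(T[r][:,2]<100)&(T[r][:,2]>78)]; o=[]
    for sgn in(-1,1):
        q=k[(k[:,1]+.8)*sgn>0]
        if len(q): o+=[q[:,1].min().round(1),q[:,1].max().round(1),q[:,0].max().round(1),np.median(q[:,2]).round(1)]
    print('tip',196+r,*o)
E
python3 m.py w8
```

```text
clock: 8.55
position: [0.5204, -0.0237, 0.1155]
ee_rot: [0.859, 3.015, 0.016]
wrist_force: [-0.4, 0.3, -2.2]
opening: 0.0611
pos [ 0.5204 -0.0237  0.1155] F [-0.4  0.3 -2.2] open 0.06106316792322891 8.55
140 x 56.0 y -13.4 14.1 mid 0.37
145 x 52.1 y -17.4 19.8 mid 1.18
150 x 48.1 y -22.2 23.0 mid 0.4
155 x 44.2 y -25.5 25.6 mid 0.02
160 x 40.2 y -27.3 27.3 mid 0.03
165 x 36.1 y -28.2 28.2 mid 0.03
170 x 32.0 y -29.1 29.2 mid 0.04
175 x 27.9 y -29.3 29.4 mid 0.05
180 x 23.7 y -28.6 28.7 mid 0.05
185 x 19.5 y -27.1 27.2 mid 0.05
190 x 15.3 y -25.5 25.7 mid 0.06
195 x 11.0 y -23.2 22.5 mid -0.36
200 x 6.7 y -17.5 17.6 mid 0.05
205 x 2.3 y -12.5 10.9 mid -0.79
tip 196
tip 198
tip 200
tip 202
tip 204 -10.5 -4.9 6.5 97.3 4.0 9.8 6.8 96.7
tip 206 -12.0 -4.0 6.0 93.5 2.4 10.5 5.8 94.5
tip 208 -11.8 -4.0 5.8 89.5 2.4 10.1 5.7 89.2
tip 210 -11.5 -4.0 5.7 84.2 2.4 10.0 5.7 85.1
tip 212 -12.1 -4.8 5.6 79.7 3.3 10.5 5.7 79.9
tip 214
tip 216
tip 218
```

View pics/cw8.png

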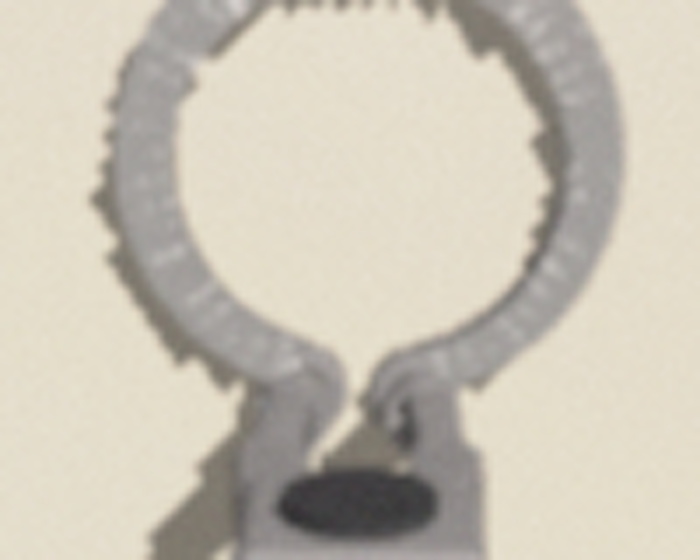

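```bash
python3 -m pendant '[[[-0.0005,0.0003,0.001],0],[[-0.0005,0.0003,0.002],0],[[-0.0005,0.0003,0.003],0],[[-0.0005,0.0003,0.004],0],[[-0.0005,0.0003,0.005],0]]'; python3 m.py w9
```

```text
clock: 9.1
position: [0.521, -0.0237, 0.1105]
ee_rot: [0.859, 3.015, 0.016]
wrist_force: [0.0, -0.3, -2.8]
opening: 0.061
pos [ 0.521  -0.0237  0.1105] F [ 0.  -0.3 -2.8] open 0.06103476745544207 9.1
140 x 56.7 y -14.0 13.8 mid -0.12
145 x 52.8 y -19.5 19.3 mid -0.1
150 x 49.0 y -22.6 22.5 mid -0.09
155 x 45.1 y -25.1 24.9 mid -0.08
160 x 41.2 y -27.6 26.6 mid -0.46
165 x 37.2 y -28.5 28.3 mid -0.06
170 x 33.2 y -29.4 28.5 mid -0.45
175 x 29.2 y -29.5 28.6 mid -0.44
180 x 25.1 y -28.9 28.8 mid -0.04
185 x 21.0 y -28.2 27.3 mid -0.44
190 x 16.9 y -25.9 25.0 mid -0.44
195 x 12.7 y -23.6 22.7 mid -0.44
200 x 8.4 y -19.6 18.7 mid -0.45
205 x 4.1 y -13.2 13.1 mid -0.04
tip 196
tip 198
tip 200
tip 202
tip 204 -11.4 -4.9 6.8 97.6 4.0 9.7 6.8 97.0
tip 206 -12.2 -4.1 6.2 94.0 2.4 10.4 6.1 94.6
tip 208 -11.8 -4.1 6.2 89.1 2.4 10.1 6.1 89.6
tip 210 -11.6 -4.1 5.9 84.8 2.3 9.9 6.0 85.3
tip 212 -12.2 -4.9 6.0 79.9 3.2 10.4 5.8 80.2
tip 214
tip 216
tip 218
```

View pics/cw9.png

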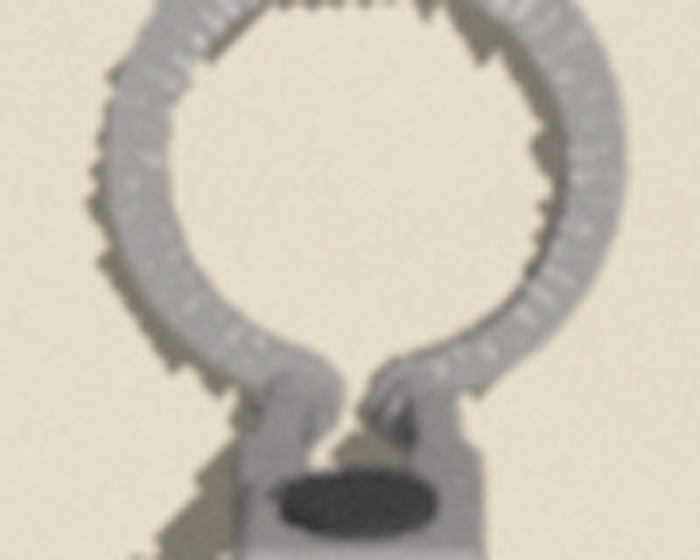

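```bash
python3 -m pendant '[[[0,0,0.0005],0],[[0,0,0.001],0],[[0,0,0.0015],0],[[0,0,0.002],0],[[0,0,0.002],0]]'; python3 -m pendant '[[[0,0,0.0005],0],[[0,0,0.001],0],[[0,0,0.0015],0],[[0,0,0.0015],0],[[0,0,0.0015],0]]'
```

```text
clock: 9.65
position: [0.5209, -0.0237, 0.1082]
ee_rot: [0.859, 3.015, 0.016]
wrist_force: [0.1, 1.0, -2.3]
opening: 0.0612
clock: 10.15
position: [0.5218, -0.0239, 0.1077]
ee_rot: [0.858, 3.013, 0.016]
wrist_force: [-0.8, -0.5, 5.4]
opening: 0.061
```

```bash
python3 -m pendant '[[[0,0,0],0],[[0,0,0],0],[[0,0,0],0],[[0,0,0],0],[[0,0,0],0]]' -0.33 60; python3 m.py w10|head -1
```

```text
clock: 10.65
position: [0.5228, -0.0243, 0.1087]
ee_rot: [0.858, 3.011, 0.016]
wrist_force: [-1.1, -1.3, 6.4]
opening: 0.0568
pos [ 0.5228 -0.0243  0.1087] F [-1.1 -1.3  6.4] open 0.056809429885850166 10.65
```

View pics/cw10.png

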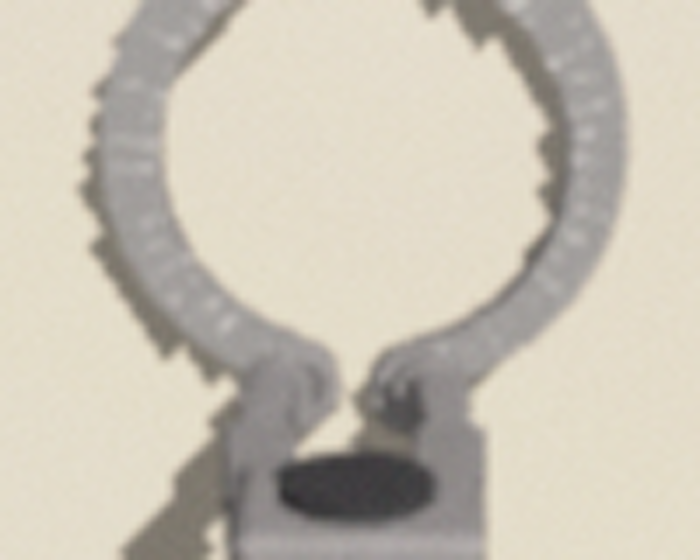

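```bash
python3 -m pendant '[[[0,0,0],0],[[0,0,0],0],[[0,0,0],0],[[0,0,0],0],[[0,0,0],0]]' -0.2 60; python3 m.py w11|head -1
```

```text
clock: 11.2
position: [0.5243, -0.024, 0.1099]
ee_rot: [0.857, 3.008, 0.018]
wrist_force: [0.3, 1.1, 7.7]
opening: 0.0513
pos [ 0.5243 -0.024   0.1099] F [0.3 1.1 7.7] open 0.051294059483164574 11.2
```

View pics/cw11.png

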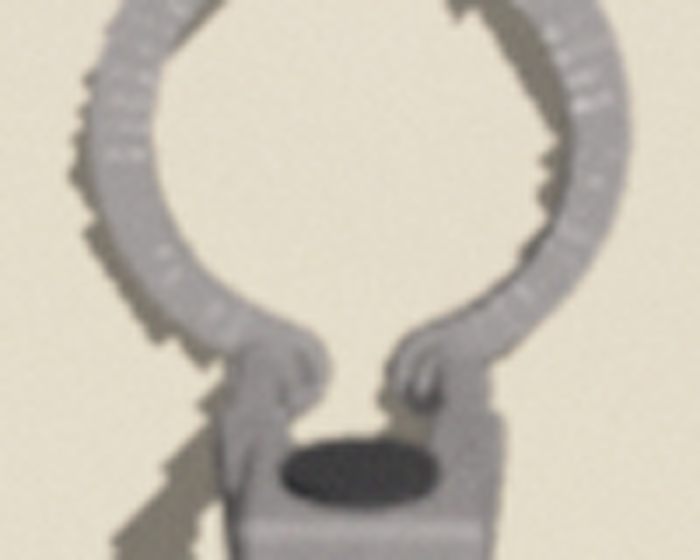

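```bash
python3 -m pendant '[[[0,0,0],0],[[0,0,0],0],[[0,0,0],0],[[0,0,0],0],[[0,0,0],0]]' -0.05 60; python3 -m pendant '[[[0,0,0],0],[[0,0,0],0],[[0,0,0],0],[[0,0,0],0],[[0,0,0],0]]' 0.06 70; python3 m.py w12
```

```text
clock: 11.75
position: [0.5258, -0.0236, 0.1112]
ee_rot: [0.855, 3.005, 0.021]
wrist_force: [0.9, 1.3, 8.1]
opening: 0.0452
clock: 12.25
position: [0.5271, -0.0232, 0.1122]
ee_rot: [0.854, 3.003, 0.024]
wrist_force: [1.4, 1.0, 6.8]
opening: 0.0411
pos [ 0.5271 -0.0232  0.1122] F [1.4 1.  6.8] open 0.04107656748975563 12.25
130 x 64.0 y -13.1 10.7 mid -1.23
135 x 60.3 y -18.6 16.9 mid -0.83
140 x 56.5 y -23.3 21.7 mid -0.81
145 x 52.6 y -27.3 24.9 mid -1.19
150 x 48.7 y -29.7 27.4 mid -1.18
155 x 44.8 y -31.4 29.1 mid -1.17
160 x 40.9 y -32.4 30.8 mid -0.77
165 x 36.9 y -33.3 31.0 mid -1.16
170 x 32.8 y -33.5 31.2 mid -1.16
175 x 28.8 y -32.8 30.5 mid -1.16
180 x 24.7 y -31.4 29.1 mid -1.17
185 x 20.5 y -29.9 27.6 mid -1.18
190 x 16.3 y -26.8 24.5 mid -1.19
195 x 12.1 y -22.9 20.5 mid -1.21
200 x 7.8 y -20.5 19.8 mid -0.39
205 x 3.4 y -19.8 18.2 mid -0.8
tip 196
tip 198 -17.8 -14.5 11.0 98.9 13.7 16.9 11.1 98.6
tip 200 -18.3 -13.6 10.6 94.5 13.5 17.4 10.8 94.6
tip 202 -18.0 -13.4 10.4 89.9 13.2 17.0 10.7 89.8
tip 204 -17.8 -13.1 10.1 86.2 12.9 16.7 10.3 84.9
tip 206 -17.4 -11.4 9.9 80.8 11.2 16.5 10.2 81.5
tip 208 -16.4 -16.4 9.1 78.0
tip 210
tip 212
tip 214
tip 216
tip 218
```

View pics/w12.png

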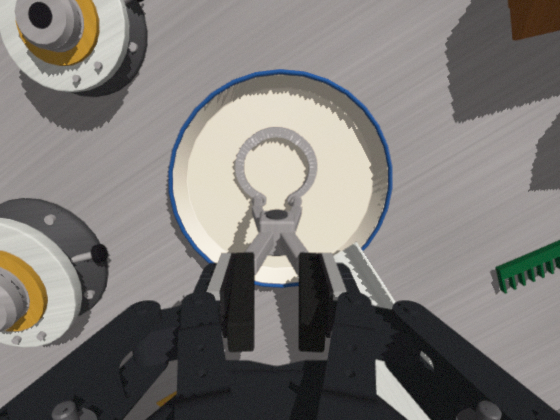

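View pics/cw12.png

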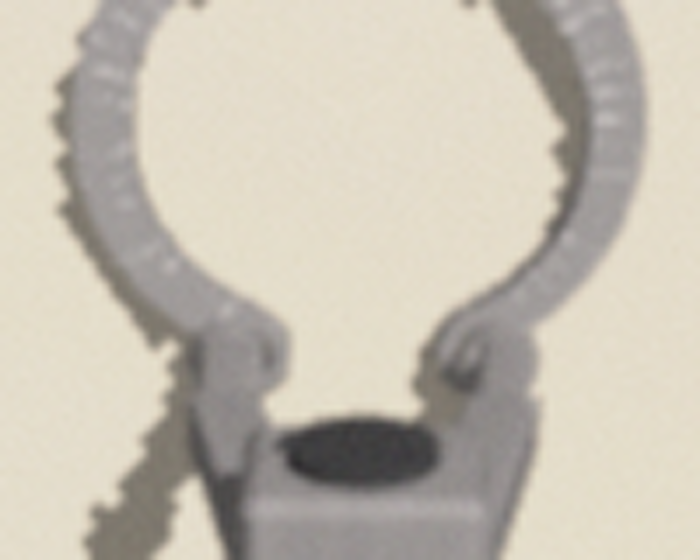

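```bash
python3 -m pendant '[[[0.001,0,0.0005],0],[[0.002,0,0.0005],0],[[0.003,0,0.0005],0],[[0.004,0,0.0005],0],[[0.005,0,0.0005],0]]'; python3 m.py w13 | grep -v '^1[3-9][05]'
```

```text
clock: 12.8
position: [0.5239, -0.0208, 0.1124]
ee_rot: [0.853, 3.0, 0.024]
wrist_force: [0.9, 0.2, 5.6]
opening: 0.0405
pos [ 0.5239 -0.0208  0.1124] F [0.9 0.2 5.6] open 0.040504801898176915 12.8
200 x 7.8 y -22.2 18.1 mid -2.04
205 x 3.5 y -20.7 19.1 mid -0.8
tip 196
tip 198
tip 200
tip 202 -18.7 -15.4 7.5 99.3 13.7 17.8 7.9 98.5
tip 204 -18.2 -14.4 7.6 94.4 13.5 17.5 7.6 94.4
tip 206 -18.0 -13.4 7.5 89.6 12.5 17.1 7.6 89.0
tip 208 -17.7 -13.2 7.2 85.0 12.2 16.7 7.4 84.2
tip 210 -17.4 -11.4 7.6 80.3 10.5 16.3 7.6 79.9
tip 212 9.6 9.6 6.1 78.1
tip 214
tip 216
tip 218
```

View pics/cw13.png

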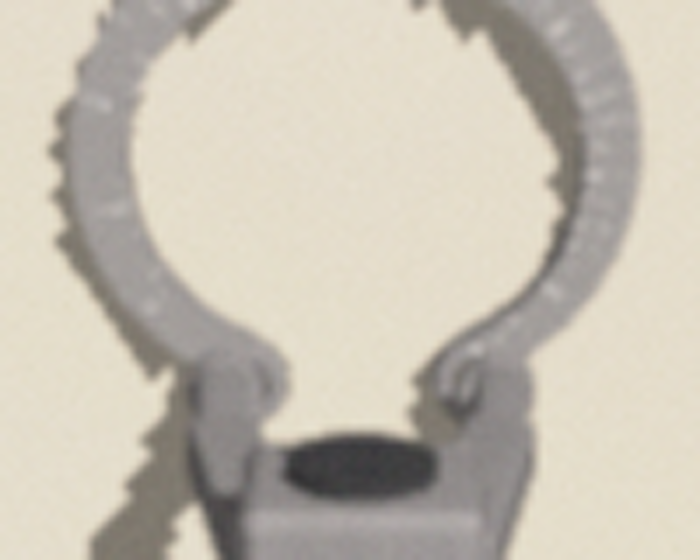

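Run:
```python
from h import *
im,d,c=load('w13'); p,R,s=tool()
zoom(im,'c13b',240,185,310,225,11)
q=[(225+290/7,150+370/7),(225+430/7,150+370/7)]
print(tc(c,q,.1039,p,R).round(4), (np.array(onplane(c,q,.0085)-p)@R).round(4))
```

```text
[[ 0.0052 -0.0087  0.1039]
 [ 0.0052  0.0078  0.1039]] [[ 0.0053 -0.0087  0.1037]
 [ 0.0052  0.0078  0.104 ]]
```

View pics/c13b.png

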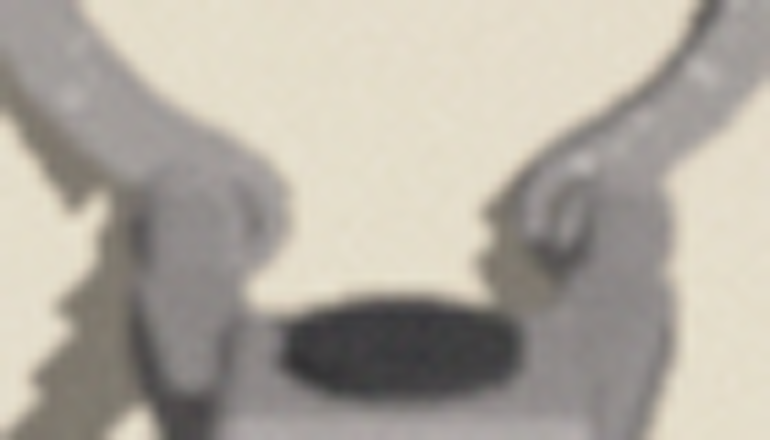

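```bash
python3 -m pendant '[[[0.0005,0,0],0],[[0.001,0,0],0],[[0.0015,0,-0.0003],0],[[0.002,0,-0.0005],0],[[0.0025,0,-0.0005],0]]' 0.18 80; python3 m.py w14
python3 - <<'E'
from h import *
im,d,c=load('w14');zoom(im,'c14b',240,185,310,225,11)
E
```

```text
clock: 13.35
position: [0.5225, -0.0193, 0.1132]
ee_rot: [0.853, 2.999, 0.026]
wrist_force: [2.4, 1.9, 5.6]
opening: 0.0359
pos [ 0.5225 -0.0193  0.1132] F [2.4 1.9 5.6] open 0.035917883660724424 13.35
135 x 60.2 y -6.3 5.3 mid -0.46
140 x 56.4 y -16.4 14.7 mid -0.83
145 x 52.6 y -21.9 20.3 mid -0.81
150 x 48.7 y -25.9 24.3 mid -0.79
155 x 44.8 y -29.2 27.6 mid -0.77
160 x 40.8 y -31.7 29.4 mid -1.15
165 x 36.8 y -32.6 31.1 mid -0.75
170 x 32.7 y -33.6 32.1 mid -0.74
175 x 28.6 y -34.6 32.3 mid -1.14
180 x 24.5 y -33.9 32.5 mid -0.73
185 x 20.3 y -33.3 31.0 mid -1.15
190 x 16.1 y -31.8 30.3 mid -0.74
195 x 11.8 y -28.7 27.2 mid -0.76
200 x 7.5 y -25.6 24.0 mid -0.77
205 x 3.2 y -23.2 22.5 mid -0.36
tip 196
tip 198
tip 200
tip 202
tip 204 -18.7 -17.1 5.7 99.8 17.1 17.8 5.7 99.6
tip 206 -18.3 -16.0 5.8 95.0 16.0 17.5 5.5 95.0
tip 208 -18.0 -15.7 5.6 89.5 15.7 17.2 5.6 90.3
tip 210 -17.6 -14.7 5.7 84.6 14.6 16.8 5.6 84.9
tip 212 -17.4 -13.0 5.4 80.3 12.7 16.6 5.5 80.1
tip 214
tip 216
tip 218
```

View pics/c14b.png

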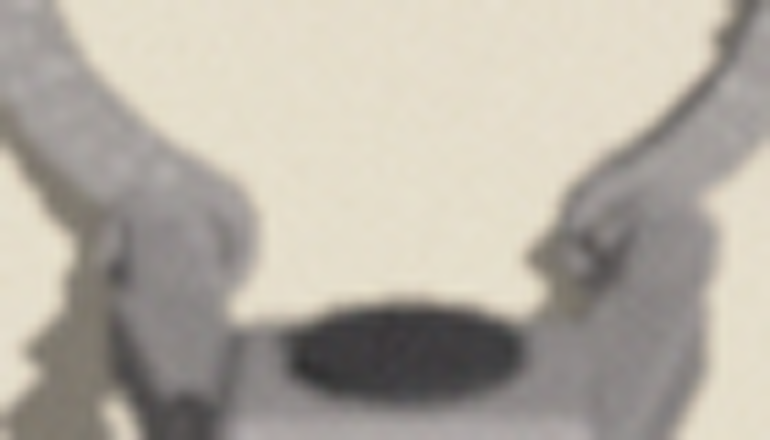

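```bash
python3 -m pendant '[[[0,0,-0.002],0],[[0,0,-0.007],0],[[0,0,-0.015],0],[[0,0,-0.025],0],[[0,0,-0.035],0]]'; python3 -m pendant '[[[0,0,-0.015],0],[[0,0,-0.03],0],[[0,0,-0.045],0],[[0,0,-0.06],0],[[0,0,-0.07],0]]'
python3 - <<'E'
from h import *
p,R,s=tool();im,d,c=snap('wrist','w15');zoom(im,'c15',200,120,340,225,5.5);snap('side','s15')
np.set_printoptions(linewidth=200)
print(p,s['wrist_force'],s['opening'])
ys,xs=np.mgrid[0:420,0:560]
T=((depthpt(c,d,np.c_[xs.ravel(),ys.ravel()])-p)@R*1000).reshape(420,560,3)
w=(T[...,2]<125)&(T[...,2]>92)&(d>0)&(abs(xs-278)<70)&(ys<205)&(ys>90)
q=T[w];print(len(q))
for x0 in range(4,72,6):
    k=q[(q[:,0]>=x0)&(q[:,0]<x0+6)]
    if len(k)>5: print(x0,k[:,1].min().round(1),k[:,1].max().round(1),'z',np.median(k[:,2]).round(2),k[k[:,1]<0][:,2].mean().round(2),k[k[:,1]>0][:,2].mean().round(2))
np.save('pics/ring15.npy',q)
E
```

```text
clock: 13.9
position: [0.5211, -0.0196, 0.1489]
ee_rot: [0.853, 3.0, 0.025]
wrist_force: [0.9, -0.5, -2.3]
opening: 0.0355
clock: 14.4
position: [0.5198, -0.0204, 0.2208]
ee_rot: [0.852, 2.998, 0.025]
wrist_force: [0.8, 0.8, -3.2]
opening: 0.0355
[ 0.51976607 -0.0203853   0.22082142] [ 0.84892637  0.84864224 -3.23148678] 0.035531699790606865
1829
4 -24.5 24.3 z 102.21 101.69 101.51
10 -29.2 29.0 z 104.21 104.53 104.35
16 -32.3 32.1 z 104.15 104.51 104.17
22 -33.7 33.7 z 104.18 104.48 104.09
28 -33.6 33.5 z 104.12 104.54 103.91
34 -33.4 33.2 z 103.96 104.25 103.96
40 -32.3 32.3 z 104.23 104.24 104.04
46 -29.7 29.5 z 104.02 104.16 104.03
52 -24.9 24.6 z 104.29 104.36 104.21
58 -16.8 16.7 z 104.43 104.55 104.39
```

View pics/c15.png

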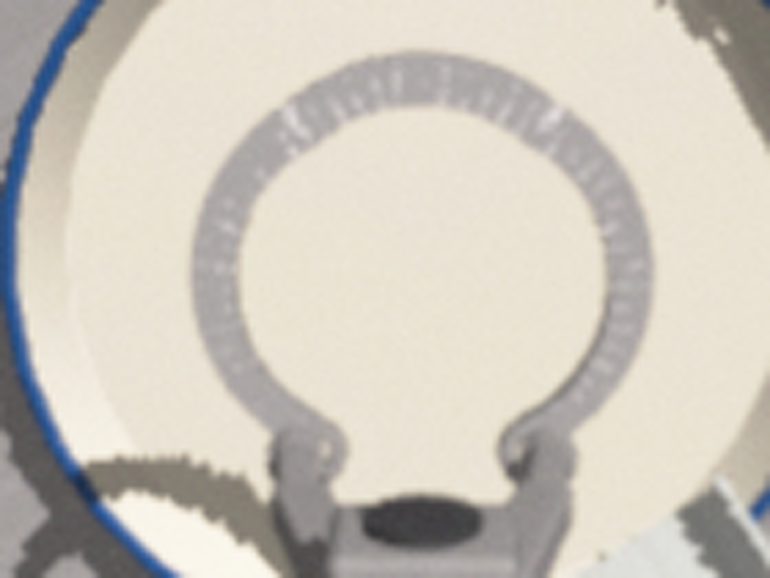

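View pics/s15.png

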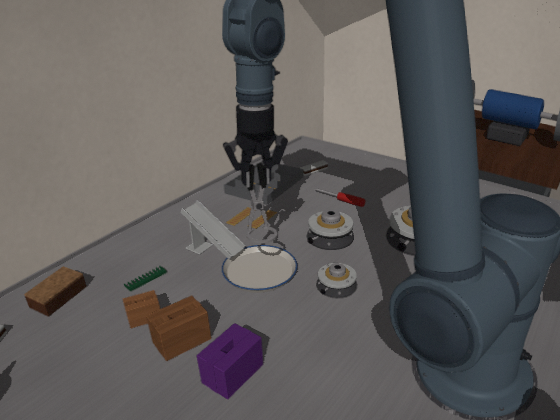

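Run:
```python
from h import *
q=np.load('pics/ring15.npy'); p,R,s=tool();print(R.round(4))
for y0 in(-6,-3,0,3):
    k=q[(q[:,1]>=y0)&(q[:,1]<y0+3)&(q[:,0]>40)]; print(y0,k[:,0].min().round(1),k[:,0].max().round(1))
im,d,c=load('w15')
# subpixel edges along column via gray: ring back band at crop
g=cv2.cvtColor(im,cv2.COLOR_RGB2GRAY).astype(float)
for col in(270,276,282): print(col,g[124:146,col].round(0).astype(int))
# back band edges rows at col 276; tool x
for r in(128.5,129.5,138.5,139.5): print(r,tc(c,[(276.5,r)],.1042,p,R).round(4))
for r,cols in((167,None),(172,None)):
    print(r,g[r,228:252].astype(int),g[r,302:326].astype(int))
for px in((234.5,170),(244,170),(310,170),(319,170)): print(px,tc(c,[px],.1042,p,R).round(4))
```

```text
[[-0.8501  0.5257  0.0299]
 [ 0.5262  0.8503  0.0087]
 [-0.0208  0.0231 -0.9995]]
-6 55.2 63.0
-3 56.0 63.0
0 56.0 63.4
3 55.2 63.0
270 [227 228 227 229 225 214 172 166 171 171 173 169 172 169 178 196 220 227
 228 227 227 227]
276 [229 227 228 226 220 190 173 170 171 170 174 173 170 171 176 204 224 228
 227 228 228 227]
282 [227 228 228 228 226 215 172 171 173 172 168 170 171 171 173 190 217 228
 228 228 228 227]
128.5 [[ 0.0648 -0.0004  0.1042]]
129.5 [[ 0.0641 -0.0004  0.1042]]
138.5 [[ 0.0572 -0.0004  0.1042]]
139.5 [[ 0.0564 -0.0004  0.1042]]
167 [226 228 228 228 226 223 207 178 178 174 172 176 177 169 175 201 226 228
 227 228 226 228 226 227] [228 228 226 229 226 226 226 209 174 169 168 167 174 178 181 173 186 216
 226 227 228 227 228 227]
172 [228 226 228 227 227 223 209 175 172 168 170 167 175 179 169 193 224 226
 229 225 228 227 227 227] [226 227 227 227 227 225 225 214 183 173 176 180 178 174 175 175 194 219
 227 227 226 227 227 227]
(234.5, 170) [[ 0.0323 -0.0342  0.1042]]
(244, 170) [[ 0.0323 -0.0265  0.1042]]
(310, 170) [[0.0323 0.0266 0.1042]]
(319, 170) [[0.0323 0.0338 0.1042]]
```

Run:
```python
from h import *
im,d,c=load('w15'); p,R,s=tool()
S=4; # 4 px per mm rectified top-plane image in tool frame, x -10..75, y -45..45
gx,gy=np.meshgrid(np.arange(-10,75,1/S),np.arange(-45,45,1/S),indexing='ij')
for z in(.1042,.1087):
    P=(np.stack([gx/1000,gy/1000,np.full_like(gx,z)],-1).reshape(-1,3)@R.T)+p
    uv=proj(c,P).reshape(gx.shape+(2,)).astype(np.float32)
    re=cv2.remap(im,uv[...,0],uv[...,1],cv2.INTER_CUBIC)
    g=re.min(2); free=((g>190)).astype(np.uint8)
    # only the hole: dist transform near centre
    D=cv2.distanceTransform(free,cv2.DIST_L2,5)
    sub=(gx>22)&(gx<42)&(abs(gy)<8); D2=np.where(sub,D,0); i=np.unravel_index(D2.argmax(),D.shape)
    print(z,'max inscribed r',D[i]/S,'at',gx[i],gy[i])
    for x in(28,29,30,31,32,33): 
        k=int((x+10)*S); j=np.where(sub[k],D[k],0).argmax(); print(x,gy[k,j],(D[k,j]/S).round(2))
    if z<.105: cv2.imwrite('pics/rect15.png',cv2.resize(np.ascontiguousarray(re[::-1,:,::-1]),None,fx=1.7,fy=1.7))
```

```text
0.1042 max inscribed r 24.537603 at 31.5 -0.75
28 -0.75 21.75
29 -0.75 22.55
30 -0.75 23.34
31 -0.75 24.14
32 -0.5 24.32
33 -0.5 23.52
0.1087 max inscribed r 25.022095 at 30.75 -0.75
28 -0.75 22.9
29 -0.75 23.69
30 -0.75 24.49
31 -0.5 24.87
32 -0.5 24.07
33 -0.75 23.17
```

View pics/rect15.png

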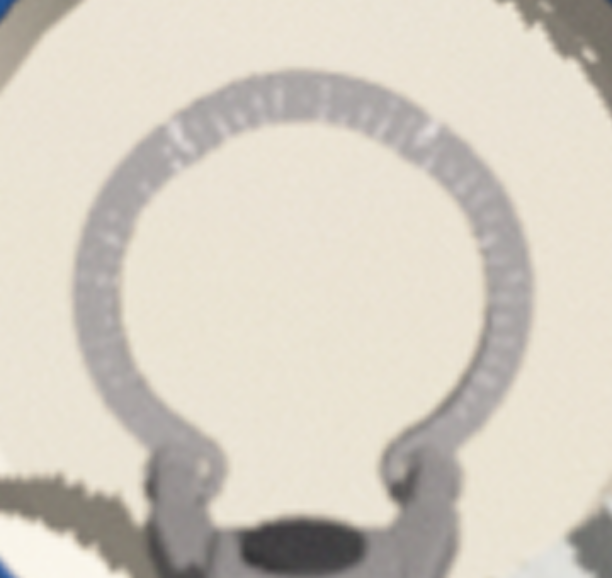

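```bash
python3 -c "
from h import *
p,R,s=tool(); A=np.array([.468,-.24,.11]); t=np.array([.0309,-.0006,.1042]); print((A-p)@R*1000-t*1000)"
python3 -m pendant '[[[0.002,-0.02,0],0],[[0.005,-0.055,0],0],[[0.01,-0.1,0],0],[[0.015,-0.14,0],0],[[0.02,-0.17,0],0]]';python3 -c "
from h import *
p,R,s=tool(); A=np.array([.468,-.24,.11]); t=np.array([.0309,-.0006,.1042]); print((A-p)@R*1000-t*1000)"
```

```text
[ -99.55884489 -216.18707873    3.16468174]
clock: 15.0
position: [0.4122, -0.1557, 0.2159]
ee_rot: [0.854, 2.997, 0.025]
wrist_force: [0.4, 0.6, -1.2]
opening: 0.0356
[-120.69615906  -44.01300445    2.48668686]
```

```bash
python3 -m pendant '[[[-0.015,-0.007,0],0],[[-0.04,-0.017,0],0],[[-0.07,-0.027,0],0],[[-0.1,-0.037,0],0],[[-0.115,-0.042,0],0]]';python3 -m pendant '[[[-0.005,-0.002,0],0],[[-0.005,-0.002,0],0],[[-0.005,-0.002,0],0],[[-0.005,-0.002,0],0],[[-0.005,-0.002,0],0]]'
python3 - <<'E'
from h import *
p,R,s=tool();im,d,c=snap('wrist','w16');zoom(im,'c16',190,90,360,220,4.6)
print(p,s['wrist_force'],s['opening'],s['clock']); A=np.array([.468,-.24,.11]); t=np.array([.0309,-.0006,.1042]); print((A-p)@R*1000-t*1000)
E
```

```text
clock: 15.5
position: [0.4898, -0.254, 0.2164]
ee_rot: [0.854, 2.996, 0.025]
wrist_force: [0.3, 0.2, -2.8]
opening: 0.0358
clock: 16.0
position: [0.4926, -0.2576, 0.2166]
ee_rot: [0.854, 2.996, 0.025]
wrist_force: [0.2, -0.5, -2.5]
opening: 0.0357
[ 0.49261884 -0.25759813  0.21657397] [ 0.20293412 -0.47582318 -2.53133082] 0.035728763113414115 16.0
[1.4839493  0.20295577 1.74769974]
```

View pics/w16.png

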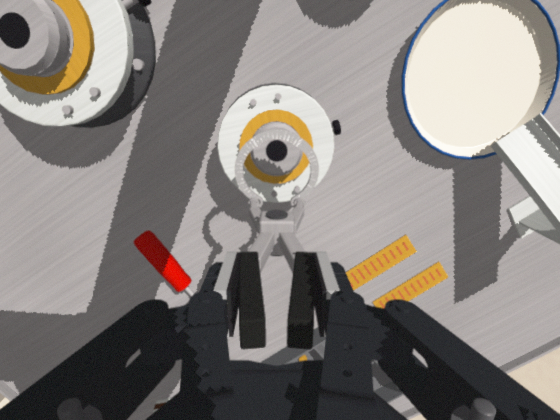

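View pics/c16.png

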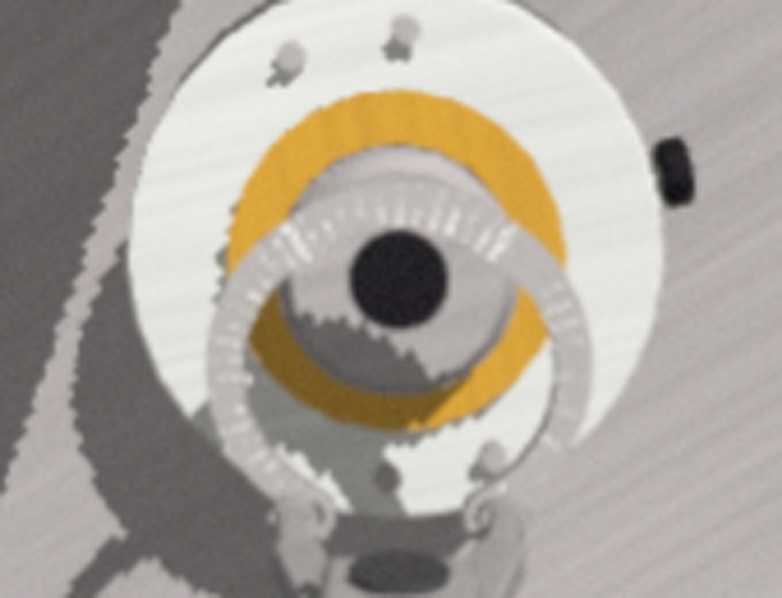

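```bash
cat > ax.py <<'E'
import sys
from h import *
f=sys.argv[1]; im,d,c=load(f); p,R,s=tool()
ys,xs=np.mgrid[0:420,0:560]
P=depthpt(c,d,np.c_[xs.ravel(),ys.ravel()]).reshape(420,560,3)
A=np.array([.468,-.24]); r=np.hypot(P[...,0]-A[0],P[...,1]-A[1])
top=(r<.022)&(P[...,2]>.055)&(P[...,2]<.085)&(d>0); zt=np.median(P[...,2][top&(r<.014)])
br=(im[...,0]>1.6*im[...,2].astype(int))&(im[...,0]>60)&(r<.045)&(P[...,2]>.03)&(P[...,2]<.07); zw=np.median(P[...,2][br])
print('spindle top z',zt,'washer z',zw,'diff',zt-zw, br.sum())
dk=((im.max(2)<60)&(r<.02)).astype(np.uint8)
n,l,st,ce=cv2.connectedComponentsWithStats(dk);
i=1+st[1:,4].argmax(); cn=max(cv2.findContours((l==i).astype(np.uint8),cv2.RETR_EXTERNAL,cv2.CHAIN_APPROX_NONE)[0],key=len)
W=onplane(c,cn.reshape(-1,2),zt)[:,:2]*1000; print('bore',st[i],cv2.fitEllipse(W.astype(np.float32)))
Bc=np.array(cv2.fitEllipse(W.astype(np.float32))[0])/1000
# washer hull
q=np.c_[xs[br],ys[br]];W=onplane(c,q,zw)[:,:2]*1000;h=cv2.convexHull(W.astype(np.float32));print('washer encl',cv2.minEnclosingCircle(h))
wh=(im.min(2)>200)&(r<.07)&(abs(P[...,2]-.043)<.02)
q=np.c_[xs[wh],ys[wh]];zp=np.median(P[...,2][wh]);W=onplane(c,q,zp)[:,:2]*1000;h=cv2.convexHull(W.astype(np.float32));print('plate z',zp,cv2.minEnclosingCircle(h))
A3=np.array([*Bc,zt]); print('axis in tool', ((A3-p)@R*1000).round(2));
E
python3 ax.py w16
```

```text
spindle top z 0.0725216803358901 washer z 0.053426832840032606 diff 0.019094847495857492 1666
bore [ 239  317  139  103 8528] ((729.2540893554688, -348.2121276855469), (165.45098876953125, 176.9571075439453), 172.11134338378906)
washer encl ((460.1169738769531, -234.5045928955078), 35.709590911865234)
plate z 0.04782122888716067 ((459.62896728515625, -233.830078125), 57.200340270996094)
axis in tool [-245.68   44.49  150.28]
```

```bash
sed -i "s/dk=((im.max(2)<60)&(r<.02)).astype(np.uint8)/dk=((im.max(2)<75)\&(abs(xs-277)<22)\&(abs(ys-int(sys.argv[2]))<18)).astype(np.uint8)/" ax.py; python3 ax.py w16 150
python3 - <<'E'
from h import *
im,d,c=load('top0')
print(onplane(c,[(230+389/3.5,200+134/3.5)],.0725))
E
```

```text
spindle top z 0.0725216803358901 washer z 0.053426832840032606 diff 0.019094847495857492 1666
bore [266 141  21  20 328] ((460.0404052734375, -234.36585998535156), (17.774850845336914, 17.840808868408203), 133.43179321289062)
washer encl ((460.1169738769531, -234.5045928955078), 35.709590911865234)
plate z 0.04782122888716067 ((459.62896728515625, -233.830078125), 57.200340270996094)
axis in tool [ 43.04  -0.57 143.27]
[[ 0.46155471 -0.23578169  0.0725    ]]
```

```bash
python3 -m pendant '[[[0.004,0.001,0.002],0],[[0.009,0.001,0.006],0],[[0.0115,0.0006,0.014],0],[[0.0118,0.0003,0.021],0],[[0.0118,0.0003,0.026],0]]';python3 -m pendant '[[[0,0,0],0],[[0,0,0],0],[[0,0,0],0],[[0,0,0],0],[[0,0,0],0]]'
python3 - <<'E'
from h import *
p,R,s=tool();im,d,c=snap('wrist','w17');zoom(im,'c17',190,90,360,220,4.6)
print(p,s['wrist_force'],s['opening'],s['clock'])
E
python3 ax.py w17 165
```

```text
clock: 16.55
position: [0.483, -0.2507, 0.1893]
ee_rot: [0.854, 2.997, 0.025]
wrist_force: [1.0, 0.6, -3.7]
opening: 0.0356
clock: 17.05
position: [0.4833, -0.2509, 0.1896]
ee_rot: [0.854, 2.997, 0.025]
wrist_force: [0.9, -0.5, -2.4]
opening: 0.0354
[ 0.48326357 -0.25088858  0.18955424] [ 0.85980694 -0.52938424 -2.38523023] 0.03537112846755356 17.05
spindle top z 0.07226562902452105 washer z 0.05325458062744118 diff 0.01901104839707987 926
bore [265 158  23  23 383] ((459.8404846191406, -234.23065185546875), (17.93360710144043, 18.025714874267578), 164.60028076171875)
washer encl ((460.0226745605469, -234.24493408203125), 35.934226989746094)
plate z 0.04777518537014114 ((459.4191589355469, -233.57705688476562), 57.181915283203125)
axis in tool [ 30.94  -0.8  116.64]
```

View pics/c17.png

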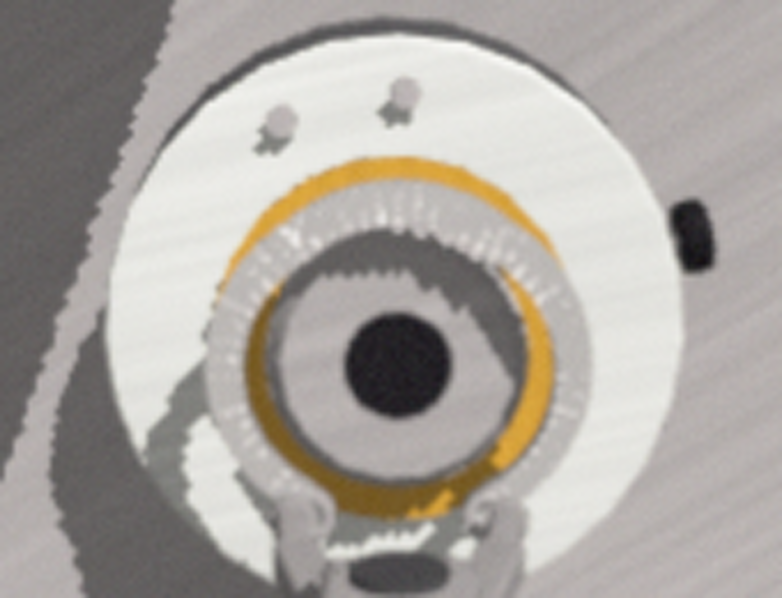

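```bash
python3 -m pendant '[[[0.0,0,0.002],0],[[0.0001,-0.0001,0.005],0],[[0.0002,-0.0002,0.008],0],[[0.0002,-0.0002,0.01],0],[[0.0002,-0.0003,0.011],0]]';python3 -m pendant '[[[0,0,0.0005],0],[[0,0,0.001],0],[[0,0,0.0015],0],[[0,0,0.002],0],[[0,0,0.002],0]]'
python3 - <<'E'
from h import *
p,R,s=tool();im,d,c=snap('wrist','w18');zoom(im,'c18',190,90,360,220,4.6)
print(p,s['wrist_force'],s['opening'],s['clock'])
E
python3 ax.py w18 170
```

```text
clock: 17.6
position: [0.483, -0.2507, 0.1781]
ee_rot: [0.854, 2.997, 0.025]
wrist_force: [0.1, -1.0, -1.8]
opening: 0.0358
clock: 18.1
position: [0.4831, -0.2507, 0.176]
ee_rot: [0.854, 2.997, 0.025]
wrist_force: [0.2, -0.6, -2.6]
opening: 0.0357
[ 0.48306773 -0.25073918  0.17603944] [ 0.19317949 -0.62582467 -2.5653634 ] 0.0357331769700428 18.1
spindle top z 0.07226603734284093 washer z 0.0533837956903315 diff 0.01888224165250943 624
bore [265 162  24  23 425] ((459.8595886230469, -234.26318359375), (18.04694938659668, 18.143844604492188), 6.686757564544678)
washer encl ((459.74481201171875, -234.31552124023438), 35.58262252807617)
plate z 0.04786731676563172 ((459.6661682128906, -233.86587524414062), 57.32316207885742)
axis in tool [ 30.4   -0.55 103.24]
```

View pics/c18.png

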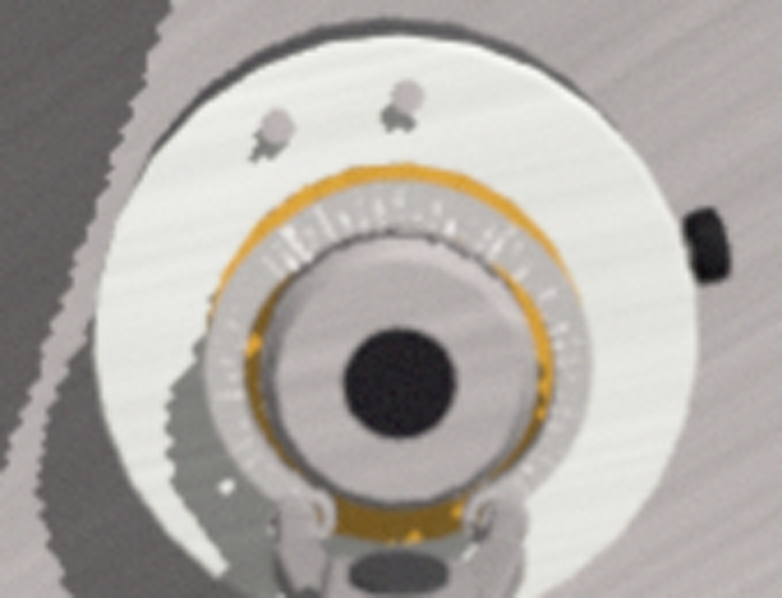

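```bash
python3 -m pendant '[[[-0.0004,0,0],0],[[-0.0004,0,0.001],0],[[-0.0004,0,0.002],0],[[-0.0004,-0.0001,0.003],0],[[-0.0004,-0.0001,0.004],0]]'; python3 -m pendant '[[[0,0,0.001],0],[[0,0,0.002],0],[[0,0,0.003],0],[[0.0001,-0.0001,0.004],0],[[0.0001,-0.0001,0.004],0]]'
python3 - <<'E'
from h import *
p,R,s=tool();im,d,c=snap('wrist','w19');zoom(im,'c19',190,90,360,220,4.6)
E
python3 ax.py w19 172
```

```text
clock: 18.65
position: [0.4834, -0.251, 0.1719]
ee_rot: [0.854, 2.998, 0.025]
wrist_force: [0.0, 0.3, -2.5]
opening: 0.0358
clock: 19.15
position: [0.4833, -0.2509, 0.1677]
ee_rot: [0.854, 2.998, 0.026]
wrist_force: [-0.6, -0.4, -3.1]
opening: 0.0355
spindle top z 0.07233484397714494 washer z 0.053450846838283966 diff 0.018883997138860978 544
bore [265 164  24  23 452] ((459.9729309082031, -234.34927368164062), (17.933042526245117, 18.235382080078125), 151.6892852783203)
washer encl ((459.6998291015625, -234.203369140625), 35.756046295166016)
plate z 0.047900762871505576 ((459.6265869140625, -233.75900268554688), 57.27762222290039)
axis in tool [30.38 -0.34 94.96]
```

View pics/c19.png

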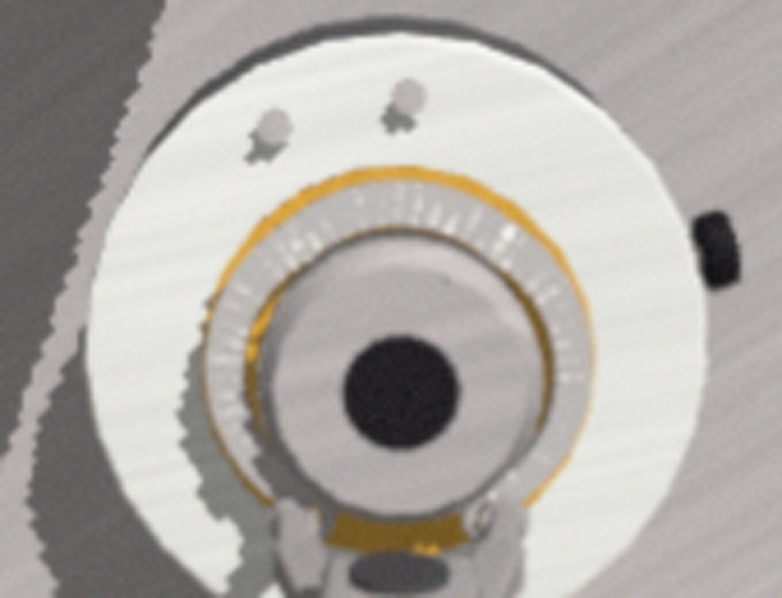

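```bash
python3 -m pendant '[[[0,0,0.0005],0],[[0,0,0.001],0],[[0,0,0.0015],0],[[0,0,0.002],0],[[0.0001,-0.0001,0.0025],0]]'; python3 -m pendant '[[[0,0,0.0005],0],[[0,0,0.001],0],[[0,0,0.0015],0],[[0,0,0.0015],0],[[0,0,0.0015],0]]'
```

```text
clock: 19.7
position: [0.4833, -0.2509, 0.1653]
ee_rot: [0.854, 2.998, 0.026]
wrist_force: [0.8, -0.7, -2.9]
opening: 0.0355
clock: 20.2
position: [0.4834, -0.251, 0.1638]
ee_rot: [0.854, 2.998, 0.025]
wrist_force: [0.1, -0.0, -2.5]
opening: 0.0354
```

```bash
python3 -m pendant '[[[0,0,0.0003],0],[[0,0,0.0006],0],[[0,0,0.0009],0],[[0,0,0.001],0],[[0,0,0.001],0]]'
```

```text
clock: 20.7
position: [0.4837, -0.2511, 0.1633]
ee_rot: [0.854, 2.997, 0.025]
wrist_force: [0.4, 0.1, 1.7]
opening: 0.0355
```

```bash
python3 -m pendant '[[[0,0,0.0004],0],[[0,0,0.0008],0],[[0,0,0.001],0],[[0,0,0.001],0],[[0,0,0.001],0]]'
python3 - <<'E'
from h import *
p,R,s=tool();im,d,c=snap('wrist','w20');zoom(im,'c20',190,90,360,220,4.6)
ys,xs=np.mgrid[0:420,0:560]
P=depthpt(c,d,np.c_[xs.ravel(),ys.ravel()]).reshape(420,560,3)
r=np.hypot(P[...,0]-.46,P[...,1]+.2343); a=np.degrees(np.arctan2(P[...,1]+.2343,P[...,0]-.46))
br=(im[...,0]>1.5*im[...,2].astype(int))&(r<.045)
m=(r>.0265)&(r<.034)&~br&(d>0)
for a0 in range(-180,180,30):
    k=m&(a>=a0)&(a<a0+30); print(a0,k.sum(),np.median(P[...,2][k]).round(4) if k.sum() else '')
print('washer',np.median(P[...,2][br]))
E
```

```text
clock: 21.2
position: [0.4843, -0.2514, 0.163]
ee_rot: [0.853, 2.995, 0.024]
wrist_force: [-0.1, 0.5, 5.5]
opening: 0.0357
-180 189 0.0585
-150 171 0.0582
-120 2257 0.2294
-90 2155 0.1873
-60 597 0.208
-30 814 0.202
0 1160 0.1949
30 206 0.0592
60 179 0.0591
90 182 0.0592
120 203 0.0591
150 204 0.0588
washer 0.0533242203115184
```

View pics/c20.png

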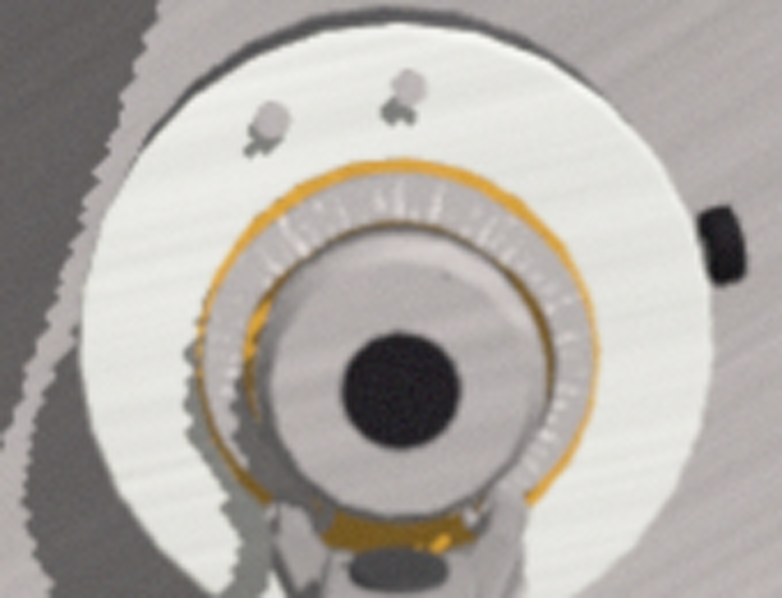

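```bash
python3 -m pendant '[[[0.0004,0,0.0005],0],[[0.0008,0,0.001],0],[[0.001,0,0.0012],0],[[0.001,0,0.0015],0],[[0.001,0,0.0015],0]]'
cat > rz.py <<'E'
import sys
from h import *
f=sys.argv[1]
p,R,s=tool();im,d,c=snap('wrist',f);zoom(im,'c'+f,190,90,360,220,4.6)
print(p.round(4),np.round(s['wrist_force'],1),s['opening'],s['clock'])
ys,xs=np.mgrid[0:420,0:560]
P=depthpt(c,d,np.c_[xs.ravel(),ys.ravel()]).reshape(420,560,3)
r=np.hypot(P[...,0]-.46,P[...,1]+.2343); a=np.degrees(np.arctan2(P[...,1]+.2343,P[...,0]-.46))
br=(im[...,0]>1.5*im[...,2].astype(int))&(r<.045)&(P[...,2]<.08)
m=(r>.0265)&(r<.034)&~br&(d>0)&(P[...,2]<.07)&(P[...,2]>.055)
for a0 in range(-180,180,30):
    k=m&(a>=a0)&(a<a0+30)
    if k.sum()>40: print(a0,k.sum(),np.median(P[...,2][k]).round(4))
print('washer',np.median(P[...,2][br]))
E
python3 rz.py w21
```

```text
clock: 21.75
position: [0.4845, -0.2515, 0.1627]
ee_rot: [0.852, 2.992, 0.023]
wrist_force: [0.6, 1.2, 8.3]
opening: 0.0357
[ 0.4845 -0.2515  0.1627] [0.6 1.2 8.3] 0.035729021715654466 21.75
-180 184 0.0586
-150 171 0.0581
-120 149 0.0579
-90 120 0.0588
0 121 0.059
30 151 0.0585
60 165 0.059
90 185 0.0592
120 206 0.059
150 202 0.0588
washer 0.0532950094435031
```

```bash
python3 -m pendant '[[[0.0003,0,0.0004],0],[[0.0006,0,0.0008],0],[[0.0006,0,0.0012],0],[[0.0006,0,0.0015],0],[[0.0006,0,0.0015],0]]' 0.06; python3 rz.py w22
```

```text
clock: 22.3
position: [0.4845, -0.252, 0.1621]
ee_rot: [0.852, 2.991, 0.021]
wrist_force: [-1.0, -1.7, 7.1]
opening: 0.0407
[ 0.4845 -0.252   0.1621] [-1.  -1.7  7.1] 0.0406722461192634 22.3
-180 192 0.0587
-150 175 0.0582
-120 137 0.058
-90 104 0.0594
0 73 0.0585
30 106 0.0584
60 148 0.0588
90 168 0.059
120 203 0.0589
150 201 0.0587
washer 0.05327001147348803
```

View pics/cw22.png

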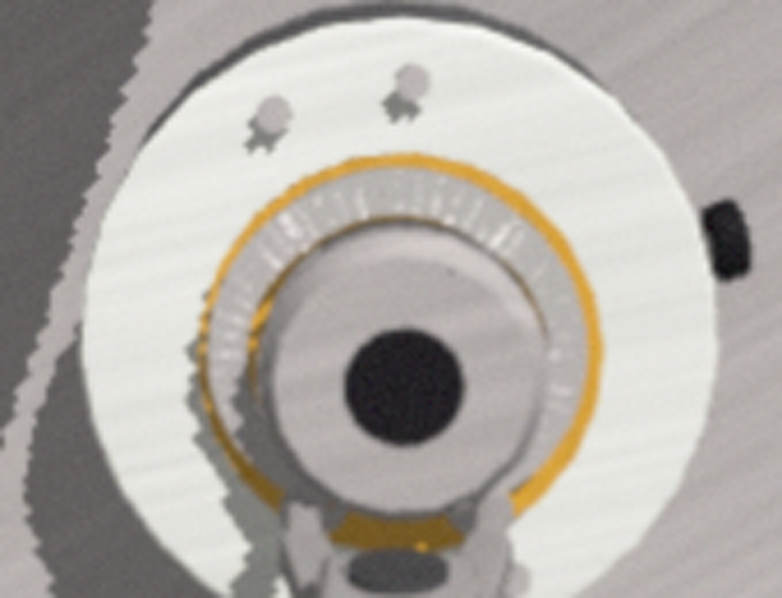

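```bash
python3 -m pendant '[[[0.0,0,0.0004],0],[[0.0,0,0.0008],0],[[0,0,0.0012],0],[[0,0,0.0014],0],[[0,0,0.0014],0]]' -0.06; python3 rz.py w23
```

```text
clock: 22.85
position: [0.4847, -0.2522, 0.1611]
ee_rot: [0.852, 2.99, 0.02]
wrist_force: [-1.3, 0.2, 6.2]
opening: 0.0452
[ 0.4847 -0.2522  0.1611] [-1.3  0.2  6.2] 0.04516059747778206 22.85
-180 156 0.0584
-150 142 0.0581
-120 101 0.058
-90 76 0.0582
0 60 0.0584
30 88 0.0585
60 122 0.0588
90 140 0.059
120 171 0.0588
150 166 0.0585
washer 0.05327187825976859
```

View pics/cw23.png

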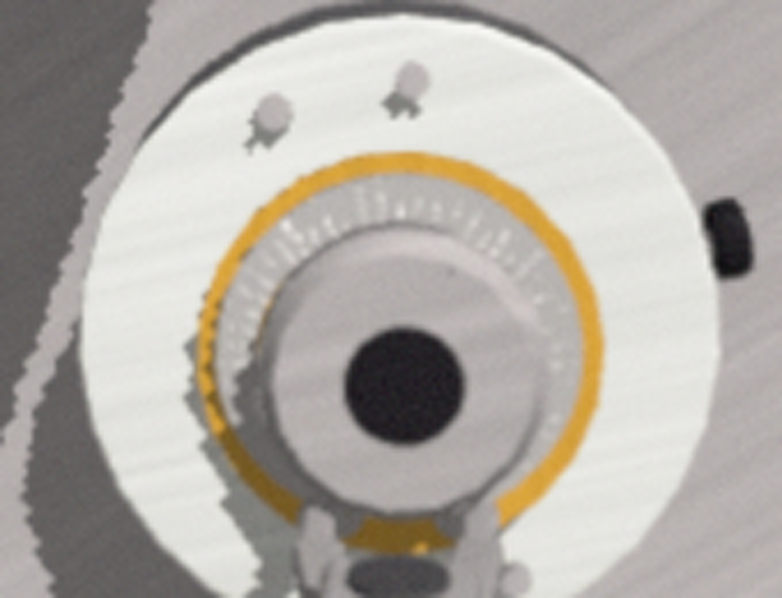

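Most of the ring's inner edge is now hidden under the spindle's shoulder, so it is in the groove. I continue to release while keeping contact.

```bash
python3 -m pendant '[[[0.0,0,0.0004],0],[[0.0,0,0.0008],0],[[0,0,0.0012],0],[[0,0,0.0014],0],[[0,0,0.0014],0]]' -0.18; python3 -m pendant '[[[0.0,0,0.0004],0],[[0.0,0,0.0008],0],[[0,0,0.001],0],[[0,0,0.0012],0],[[0,0,0.0012],0]]' -0.28; python3 rz.py w24
```

```text
clock: 23.4
position: [0.4849, -0.2521, 0.1598]
ee_rot: [0.852, 2.99, 0.02]
wrist_force: [0.1, 0.8, 3.8]
opening: 0.0503
clock: 23.9
position: [0.485, -0.2522, 0.1586]
ee_rot: [0.852, 2.99, 0.02]
wrist_force: [0.1, 0.1, 0.4]
opening: 0.0546
[ 0.485  -0.2522  0.1586] [0.1 0.1 0.4] 0.05463101794412609 23.9
-180 113 0.0579
-150 97 0.058
-120 66 0.0578
-90 43 0.0578
-60 46 0.0606
-30 41 0.0608
30 67 0.0581
60 87 0.058
90 113 0.0583
120 127 0.0582
150 127 0.0581
washer 0.05331013339252935
```

View pics/cw24.png

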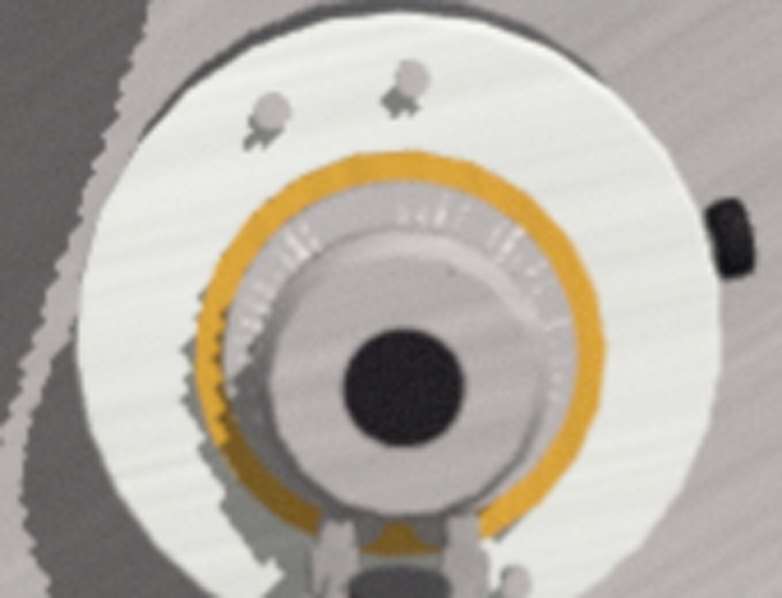

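```bash
python3 -m pendant '[[[0.0,0,0.0004],0],[[0.0,0,0.0008],0],[[0,0,0.001],0],[[0,0,0.0012],0],[[0,0,0.0012],0]]' -0.36; python3 -m pendant '[[[0.0,0,0.0002],0],[[0.0,0,0.0004],0],[[0,0,0.0006],0],[[0,0,0.0006],0],[[0,0,0.0006],0]]' -0.43; python3 rz.py w25
```

```text
clock: 24.45
position: [0.4852, -0.2522, 0.1576]
ee_rot: [0.852, 2.989, 0.02]
wrist_force: [0.4, -0.2, 2.2]
opening: 0.0583
clock: 24.95
position: [0.4851, -0.2522, 0.1569]
ee_rot: [0.852, 2.99, 0.02]
wrist_force: [0.1, -0.5, -1.2]
opening: 0.0607
[ 0.4851 -0.2522  0.1569] [ 0.1 -0.5 -1.2] 0.06070963030039318 24.95
-180 100 0.0578
-150 77 0.058
-120 56 0.0578
30 63 0.0578
60 83 0.0579
90 104 0.0579
120 114 0.0579
150 111 0.0579
washer 0.05330847957773743
```

View pics/cw25.png

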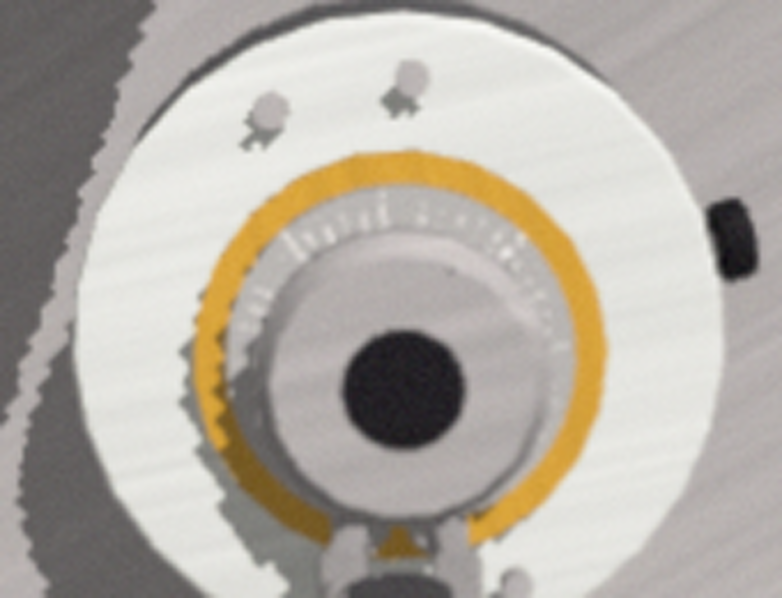

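```bash
python3 -m pendant '[[[0,0,-0.0005],0],[[0,0,-0.001],0],[[0,0,-0.0015],0],[[0,0,-0.002],0],[[0,0,-0.0025],0]]'; python3 -m pendant '[[[0,0,-0.001],0],[[0,0,-0.002],0],[[0,0,-0.003],0],[[0,0,-0.004],0],[[0,0,-0.006],0]]'
```

```text
clock: 25.5
position: [0.485, -0.2521, 0.1594]
ee_rot: [0.852, 2.99, 0.02]
wrist_force: [-0.1, -1.0, -2.8]
opening: 0.061
clock: 26.0
position: [0.4847, -0.2521, 0.1654]
ee_rot: [0.852, 2.99, 0.02]
wrist_force: [0.5, -0.5, -2.7]
opening: 0.0608
```

```bash
python3 -m pendant '[[[0,0,-0.01],0],[[0,0,-0.03],0],[[0,0,-0.055],0],[[0,0,-0.085],0],[[0,0,-0.11],0]]';  python3 rz.py w26
python3 - <<'E'
from h import *
im,d,c=load('w26');zoom(im,'c26',210,90,350,200,5.4)
p=np.array(env.read_state()['position']);go([.4969,.2584,.30],[np.cos(np.radians(74.45)),np.sin(np.radians(74.45))])
E
```

```text
clock: 26.5
position: [0.4809, -0.2526, 0.2777]
ee_rot: [0.852, 2.989, 0.02]
wrist_force: [-0.4, -0.4, -2.9]
opening: 0.0613
[ 0.4809 -0.2526  0.2777] [-0.4 -0.4 -2.9] 0.06125721217254995 26.5
-120 44 0.0621
washer 0.057536028047222354
clock 26.55 pos [ 0.4823 -0.2537  0.2821] shift mm [256.9 443.2 -17.8] turn -16.267523528636048 j6 -0.06 open 61.0 F [ 1.4 -1.   1.5]
```

View pics/w26.png

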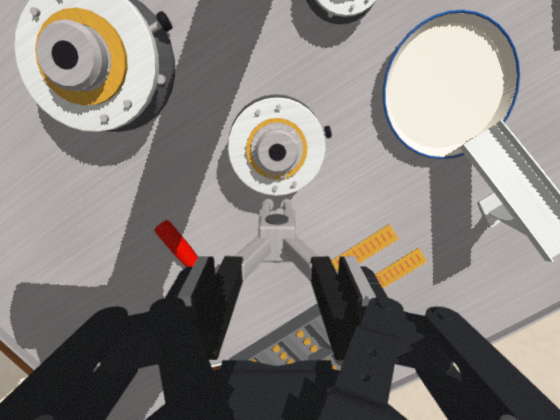

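View pics/c26.png

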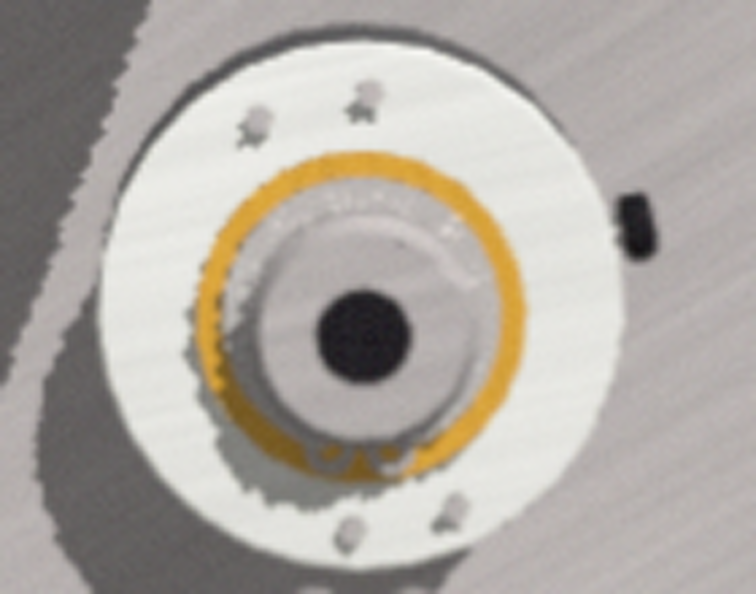

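The ring is in the groove, its eyes closed at about (325,455) and (395,455) in the crop, and it lies flat: its top is at 0.058 all round against the washer at 0.0533. Now back to the rack.

```bash
python3 -m pendant '[[[0.02,0.03,0],-3],[[0.045,0.075,0],-6],[[0.07,0.12,0],-9],[[0.095,0.165,0],-12],[[0.12,0.21,0],-15]]'; python3 -m pendant '[[[0.02,0.03,0],0],[[0.04,0.06,0],0],[[0.05,0.1,0],0],[[0.06,0.14,0],0],[[0.07,0.18,0],0]]';python3 -c "
from h import *
go([.495,.2585,.26],[np.cos(np.radians(74.45)),np.sin(np.radians(74.45))])"
```

```text
clock: 27.05
position: [0.4903, -0.016, 0.2824]
ee_rot: [0.451, 3.067, 0.008]
wrist_force: [1.6, 0.6, -2.6]
opening: 0.0611
clock: 27.55
position: [0.4747, 0.1781, 0.2818]
ee_rot: [0.451, 3.066, 0.008]
wrist_force: [1.1, -0.3, -2.0]
opening: 0.061
clock 27.55 pos [0.4747 0.1781 0.2818] shift mm [ 4.6 82.6 22.6] turn -1.1847689055751545 j6 0.53 open 61.0 F [ 1.1 -0.3 -2. ]
```

```bash
python3 -m pendant '[[[0.002,0.025,0],-0.6],[[0.004,0.05,0],-1.2],[[0.0046,0.07,0],-1.2],[[0.0046,0.08,0],-1.2],[[0.0046,0.0826,0],-1.2]]';python3 -m pendant '[[[0,0,0.005],0],[[0,0,0.015],0],[[0,0,0.03],0],[[0,0,0.045],0],[[0,0,0.05],0]]';python3 -m pendant '[[[0,0,0],0],[[0,0,0],0],[[0,0,0],0],[[0,0,0],0],[[0,0,0],0]]'
cat > rk.py <<'E'
import sys
from h import *
f=sys.argv[1]
p,R,s=tool();im,d,c=snap('wrist',f);zoom(im,'c'+f,200,120,350,240,5)
print(p.round(4),np.round(s['wrist_force'],1),s['opening'],s['clock']);print(R.round(4))
ys,xs=np.mgrid[0:420,0:560]
P=depthpt(c,d,np.c_[xs.ravel(),ys.ravel()]).reshape(420,560,3)
T=(P-p)@R*1000
r=np.hypot(P[...,0]-.495,P[...,1]-.2585)
hs=cv2.cvtColor(im,cv2.COLOR_RGB2HSV)
m=(r<.075)&(hs[...,1]>100)&(abs(P[...,2]-.072)<.006)
W=onplane(c,np.c_[xs[m],ys[m]],.072)[:,:2];rr=cv2.minAreaRect((W*1000).astype(np.float32));print('rack',rr)
C=np.array([*np.array(rr[0])/1000,.072]);print('rack centre tool',((C-p)@R*1000).round(2))
w=(d>0)&(abs(xs-277)<40)&(ys>150)&(ys<250)&(T[...,2]>78)&(T[...,2]<103)&(hs[...,1]<60)
for z in range(78,103,4):
    k=w&(T[...,2]>=z)&(T[...,2]<z+4); o=[]
    for sg in(-1,1):
        q=T[k&(T[...,1]*sg+.5*sg>0)]
        if len(q)>3:o+=[q[:,1].min().round(1),q[:,1].max().round(1),np.percentile(q[:,0],90).round(1)]
    print(z,*o)
w=(d>0)&(abs(xs-277)<25)&(T[...,2]>20)&(T[...,2]<60)&(T[...,0]>9)&(T[...,0]<22)&(abs(T[...,1])<14); q=T[w]
print('block', q.shape, q.min(0).round(1),q.max(0).round(1), np.percentile(q[:,0],95))
for z in range(24,60,5):
    k=q[(q[:,2]>=z)&(q[:,2]<z+5)]
    if len(k)>5: print(z,k[:,1].min().round(1),k[:,1].max().round(1),np.median(k[:,0]).round(1))
E
python3 rk.py w27
```

```text
clock: 28.05
position: [0.4941, 0.2592, 0.2823]
ee_rot: [0.417, 3.071, 0.007]
wrist_force: [-0.7, -1.0, -2.1]
opening: 0.061
clock: 28.55
position: [0.4948, 0.2576, 0.2299]
ee_rot: [0.419, 3.074, 0.004]
wrist_force: [-0.0, -1.4, -2.8]
opening: 0.0611
clock: 29.05
position: [0.4952, 0.2578, 0.2305]
ee_rot: [0.419, 3.073, 0.005]
wrist_force: [-0.3, 0.9, -2.5]
opening: 0.0607
[0.4952 0.2578 0.2305] [-0.3  0.9 -2.5] 0.060746363125003505 29.05
[[-0.9627  0.2675  0.0398]
 [ 0.2676  0.9635 -0.0025]
 [-0.0391  0.0083 -0.9992]]
rack ((493.4035949707031, 257.9449157714844), (98.88723754882812, 62.7371826171875), 74.32512664794922)
rack centre tool [  7.97  -1.62 158.33]
78 -13.0 -8.5 3.0 4.3 10.4 3.0
82 -13.1 -7.8 2.9 4.4 9.7 3.2
86 -12.7 -7.9 3.1 3.7 8.4 3.2
90 -12.0 -7.3 3.1 3.8 8.6 2.9
94 -13.1 -5.8 3.4 1.4 7.8 3.1
98
102
block (520, 3) [  9.  -12.   26.6] [13.5 10.  46.2] 13.122890101217589
24 -11.4 9.3 10.1
29 -11.7 10.0 11.4
34 -12.0 9.7 12.7
39 -11.6 9.3 12.7
44 -11.8 8.8 11.5
```

View pics/cw27.png

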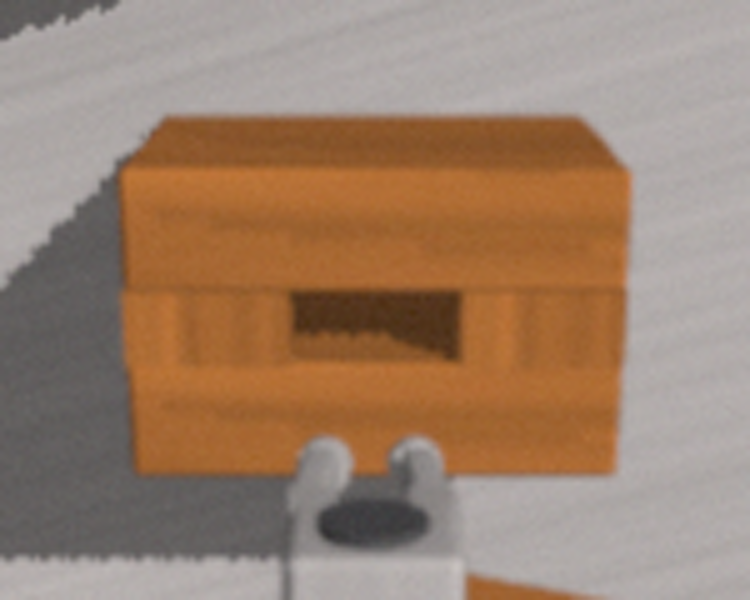

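```bash
python3 -m pendant '[[[0.003,0,0.002],0],[[0.006,0,0.008],0],[[0.008,0,0.018],0],[[0.0084,0,0.029],0],[[0.0084,0,0.035],0]]';python3 -m pendant '[[[0,0,0],0],[[0,0,0],0],[[0,0,0],0],[[0,0,0],0],[[0,0,0],0]]'; python3 rk.py w28
```

```text
clock: 29.6
position: [0.4874, 0.2596, 0.1931]
ee_rot: [0.419, 3.076, 0.002]
wrist_force: [-0.7, -0.5, -3.2]
opening: 0.0609
clock: 30.1
position: [0.4877, 0.2597, 0.1936]
ee_rot: [0.419, 3.075, 0.003]
wrist_force: [-0.7, 0.7, -2.1]
opening: 0.0611
[0.4877 0.2597 0.1936] [-0.7  0.7 -2.1] 0.061095024830945775 30.1
[[-0.9628  0.2674  0.0381]
 [ 0.2675  0.9636 -0.0032]
 [-0.0375  0.0071 -0.9993]]
rack ((492.84625244140625, 258.00225830078125), (99.08998107910156, 62.908382415771484), 74.32414245605469)
rack centre tool [ -0.84  -1.12 121.66]
78 -13.0 -8.5 3.1 5.8 9.0 3.1
82 -12.6 -7.8 3.0 4.4 8.3 3.1
86 -12.7 -7.9 3.2 3.8 9.2 3.1
90 -12.1 -7.3 2.9 3.8 8.6 3.0
94 -13.1 -5.0 3.5 1.4 8.7 3.1
98 1.4 6.3 3.5
102
block (512, 3) [  9.  -12.   26.3] [13.3  9.9 46.3] 13.066777869443335
24 -11.4 9.2 10.0
29 -11.7 9.9 11.4
34 -12.0 9.6 12.6
39 -11.6 9.8 12.6
44 -11.7 9.4 11.4
```

View pics/cw28.png

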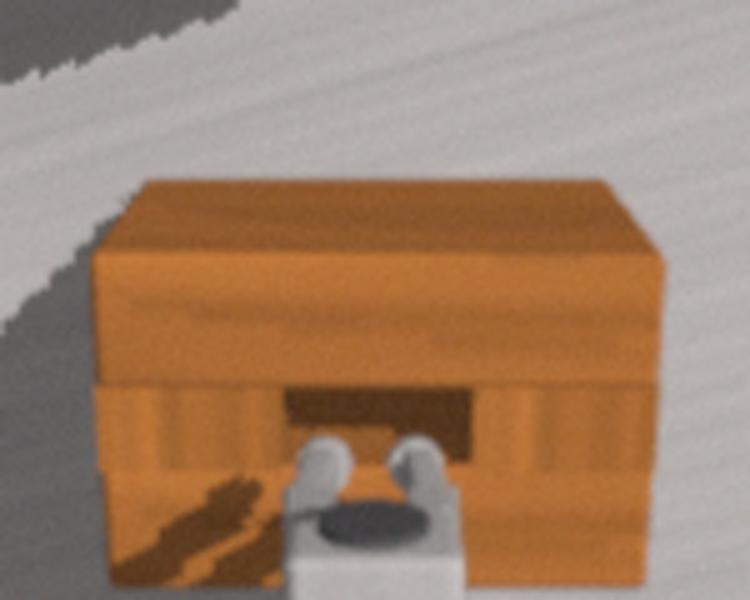

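```bash
python3 -m pendant '[[[0,0,0.003],0],[[0.0002,0,0.008],0],[[0.0005,-0.0001,0.014],0],[[0.0007,-0.0002,0.019],0],[[0.0007,-0.0002,0.022],0]]';python3 rk.py w29 | head -1
```

```text
clock: 30.65
position: [0.4873, 0.2594, 0.1706]
ee_rot: [0.419, 3.076, 0.002]
wrist_force: [0.0, -0.4, 1.1]
opening: 0.0611
[0.4873 0.2594 0.1706] [ 0.  -0.4  1.1] 0.061117953230520335 30.65
```

View pics/cw29.png

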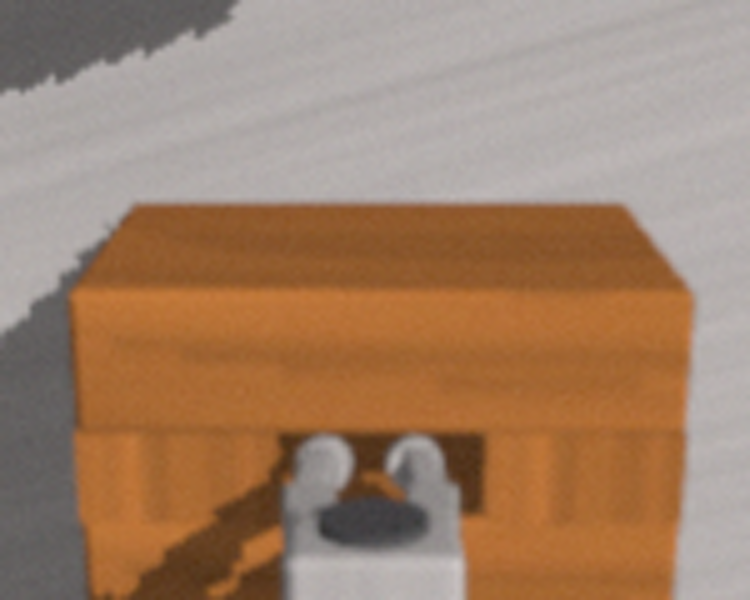

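```bash
python3 -m pendant '[[[0,0,-0.001],0],[[0,0,-0.001],0],[[-0.0005,0.0008,-0.001],0],[[-0.001,0.0015,-0.001],0],[[-0.001,0.0015,-0.001],0]]';python3 rk.py w30
```

```text
clock: 31.2
position: [0.4888, 0.2607, 0.1716]
ee_rot: [0.419, 3.076, 0.002]
wrist_force: [-0.1, -0.2, -3.3]
opening: 0.0612
[0.4888 0.2607 0.1716] [-0.1 -0.2 -3.3] 0.06116445034812439 31.2
[[-0.9629  0.2673  0.037 ]
 [ 0.2674  0.9636 -0.0037]
 [-0.0367  0.0064 -0.9993]]
rack ((493.04364013671875, 257.85760498046875), (99.03270721435547, 63.95372772216797), 74.3294906616211)
rack centre tool [-1.15 -2.23 99.69]
78 -13.1 -8.5 3.0 5.1 9.5 3.1
82 -12.5 -7.9 3.1 4.4 8.9 3.0
86 -12.7 -8.0 3.0 3.7 9.2 3.0
90 -12.2 -7.3 3.1 3.7 8.6 2.8
94 -13.2 -5.0 3.5 1.4 9.5 3.4
98 -17.1 -8.3 3.7 3.8 7.1 3.6
102
block (521, 3) [  9.  -12.1  25.7] [13.3  9.9 46.4] 13.092343428378543
24 -11.5 9.3 10.1
29 -11.8 9.9 11.5
34 -12.1 9.7 12.7
39 -11.6 9.2 12.7
44 -11.8 9.3 11.2
```

View pics/cw30.png

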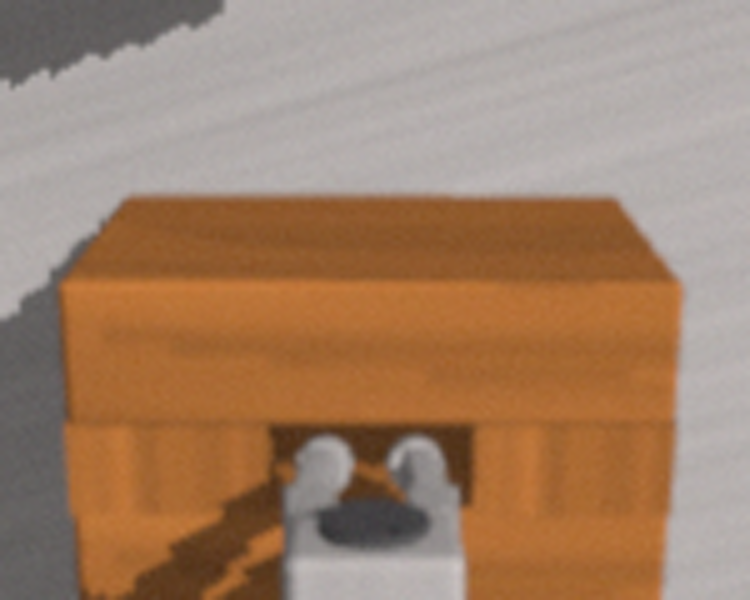

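```bash
python3 -m pendant '[[[0,0,0.002],0],[[0,0,0.004],0],[[0.0002,0,0.006],0],[[0.0002,0,0.007],0],[[0.0002,0,0.008],0]]';python3 -m pendant '[[[0,0,0],0],[[0,0,0.002],0],[[-0.0005,0,0.004],0],[[-0.001,0,0.006],0],[[-0.001,0,0.008],0]]'
```

```text
clock: 31.75
position: [0.4887, 0.2606, 0.1633]
ee_rot: [0.419, 3.076, 0.002]
wrist_force: [0.3, -0.5, -2.1]
opening: 0.0607
clock: 32.25
position: [0.4901, 0.2603, 0.1552]
ee_rot: [0.419, 3.076, 0.002]
wrist_force: [-0.6, -0.9, -2.6]
opening: 0.061
```

```bash
python3 -m pendant '[[[-0.0005,0,0.003],0],[[-0.001,0,0.006],0],[[-0.0014,-0.0001,0.009],0],[[-0.0017,-0.0002,0.012],0],[[-0.002,-0.0003,0.014],0]]';python3 -m pendant '[[[0,0,0.002],0],[[-0.0002,0,0.004],0],[[-0.0005,0,0.006],0],[[-0.001,0,0.008],0],[[-0.001,0,0.01],0]]'; python3 rk.py w31|head -1
```

```text
clock: 32.75
position: [0.4923, 0.2593, 0.1408]
ee_rot: [0.419, 3.077, 0.001]
wrist_force: [-0.1, -1.0, -2.8]
opening: 0.0608
clock: 33.25
position: [0.4937, 0.259, 0.1308]
ee_rot: [0.419, 3.077, 0.002]
wrist_force: [0.4, -0.4, -0.8]
opening: 0.0612
[0.4937 0.259  0.1308] [ 0.4 -0.4 -0.8] 0.061194222121775305 33.25
```

View pics/cw31.png

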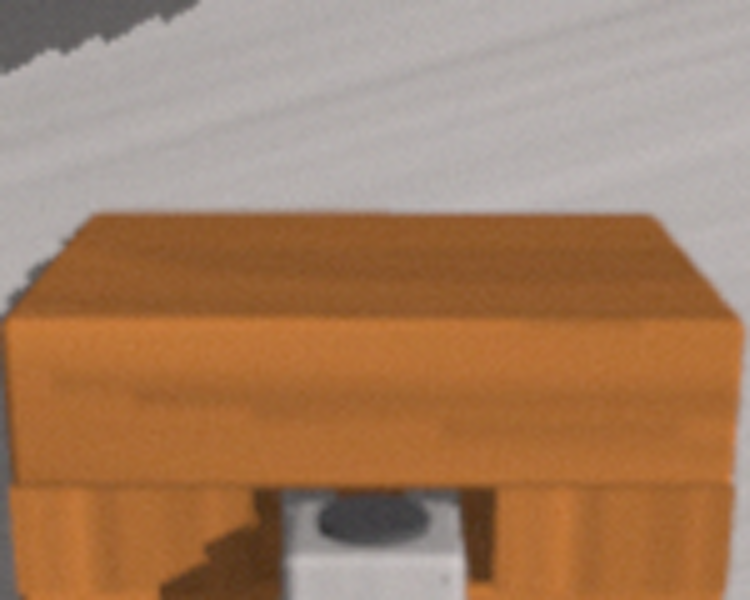

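```bash
python3 -m pendant '[[[0,0,0.002],0],[[0,0,0.004],0],[[-0.0003,0,0.005],0],[[-0.0005,0,0.006],0],[[-0.0005,0,0.007],0]]';python3 -m pendant '[[[0,0,0.0005],0],[[0,0,0.001],0],[[0,0,0.0015],0],[[0,0,0.002],0],[[0,0,0.002],0]]'; python3 rk.py w32|head -1
```

```text
clock: 33.8
position: [0.4943, 0.2588, 0.1234]
ee_rot: [0.419, 3.077, 0.001]
wrist_force: [-0.7, -0.6, -1.8]
opening: 0.0613
clock: 34.3
position: [0.4943, 0.2588, 0.1213]
ee_rot: [0.419, 3.077, 0.001]
wrist_force: [0.3, 0.2, -2.0]
opening: 0.0612
[0.4943 0.2588 0.1213] [ 0.3  0.2 -2. ] 0.061161670939228106 34.3
```

View pics/w32.png

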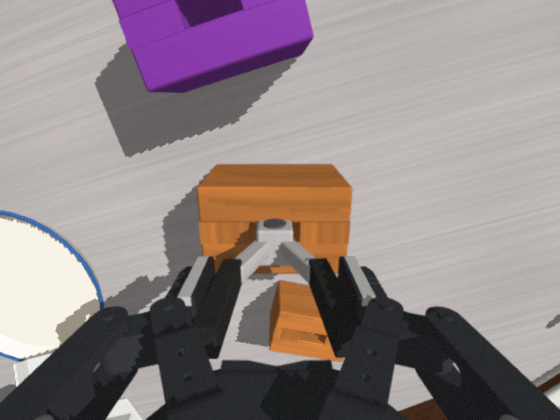

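```bash
python3 -m pendant '[[[0,0,0.0005],0],[[0,0,0.001],0],[[0,0,0.0015],0],[[0,0,0.002],0],[[0,0,0.002],0]]'
```

```text
clock: 34.85
position: [0.4945, 0.2588, 0.1195]
ee_rot: [0.419, 3.077, 0.001]
wrist_force: [0.8, -0.8, -2.5]
opening: 0.0612
```

```bash
python3 -m pendant '[[[0,0,0.0005],0],[[0,0,0.001],0],[[0,0,0.0015],0],[[0,0,0.0015],0],[[0,0,0.0015],0]]'
```

```text
clock: 35.35
position: [0.4957, 0.2587, 0.1191]
ee_rot: [0.419, 3.074, 0.002]
wrist_force: [-0.4, -1.3, 6.1]
opening: 0.0609
```

```bash
python3 -m pendant '[[[0,0,0],0],[[0,0,0],0],[[0,0,0],0],[[0,0,0],0],[[0,0,0],0]]' -0.6; python3 -m pendant '[[[0,0,0],0],[[0,0,0],0],[[0,0,0],0],[[0,0,0],0],[[0,0,0],0]]' -1; python3 rk.py w33|head -1
```

```text
clock: 35.85
position: [0.4956, 0.2588, 0.1189]
ee_rot: [0.419, 3.075, 0.002]
wrist_force: [0.3, -0.0, -0.0]
opening: 0.0684
clock: 36.35
position: [0.4956, 0.2588, 0.1189]
ee_rot: [0.419, 3.075, 0.002]
wrist_force: [-1.0, -0.2, 1.0]
opening: 0.0854
[0.4956 0.2588 0.1189] [-1.  -0.2  1. ] 0.08535285935718408 36.35
```

View pics/w33.png

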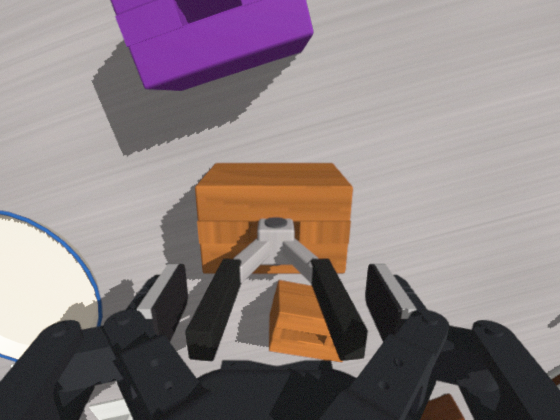

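```bash
python3 -m pendant '[[[0,0,-0.008],0],[[0,0,-0.025],0],[[-0.001,0,-0.05],0],[[-0.002,0,-0.075],0],[[-0.003,0,-0.1],0]]'; python3 -m pendant '[[[0,0,-0.03],0],[[0,0,-0.06],0],[[0,0,-0.08],0],[[0,0,-0.09],0],[[0,0,-0.09],0]]';python3 - <<'E'
from h import *
for n in('wrist','side','top'):
    im,d,c=snap(n,n+'34')
im,d,c=load('wrist34')
ys,xs=np.mgrid[0:420,0:560];P=depthpt(c,d,np.c_[xs.ravel(),ys.ravel()]).reshape(420,560,3)
w=(np.hypot(P[...,0]-.494,P[...,1]-.258)<.06)&(d>0)
dk=w&(im.max(2)<50)&(P[...,2]>.1);n,l,st,ce=cv2.connectedComponentsWithStats(dk.astype(np.uint8))
for i in range(1,n):
    if st[i,4]>60: t=P[l==i];t=t[t[:,2]>.165];print(st[i],t.mean(0).round(4),t[:,2].max())
m=w&(abs(P[...,2]-.072)<.006)&(im[...,0]>1.5*im[...,2].astype(int));W=onplane(c,np.c_[xs[m],ys[m]],.072)[:,:2];print(cv2.minAreaRect((W*1000).astype(np.float32)))
print(env.read_state()['clock'],env.read_state()['position'])
E
```

```text
clock: 36.9
position: [0.4945, 0.2584, 0.2206]
ee_rot: [0.419, 3.074, 0.002]
wrist_force: [0.2, -0.3, -1.4]
opening: 0.0854
clock: 37.4
position: [0.4918, 0.259, 0.3122]
ee_rot: [0.419, 3.071, 0.005]
wrist_force: [0.2, 0.0, -0.9]
opening: 0.0855
[241 175  17  27 321] [0.4867 0.2316 0.1677] 0.17002662867162516
[292 175  18  26 308] [0.5015 0.2849 0.1676] 0.16973669657610535
[   90   265   378   155 27605] [0.4752 0.2633 0.3845] 0.408846634784923
[395 276  18  16  97] [0.4955 0.3135 0.3384] 0.3442397176395071
[492 403  23  17 142] [0.4989 0.3174 0.3961] 0.40044475027711085
((492.43560791015625, 257.63385009765625), (98.84173583984375, 61.88631057739258), 74.40337371826172)
37.55 [0.49051892 0.25850974 0.3091406 ]
```

View pics/wrist34.png

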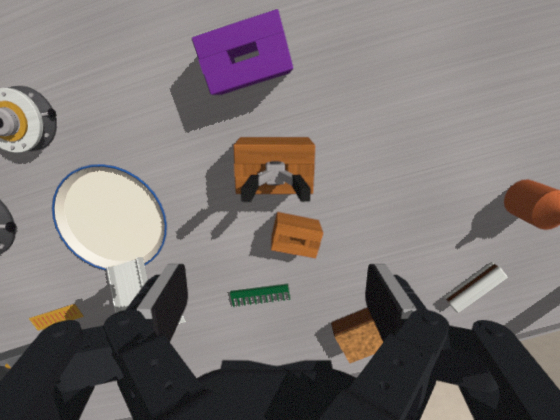

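View pics/side34.png

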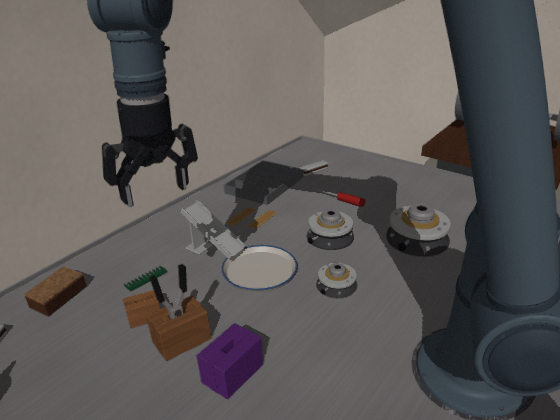

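View pics/top34.png

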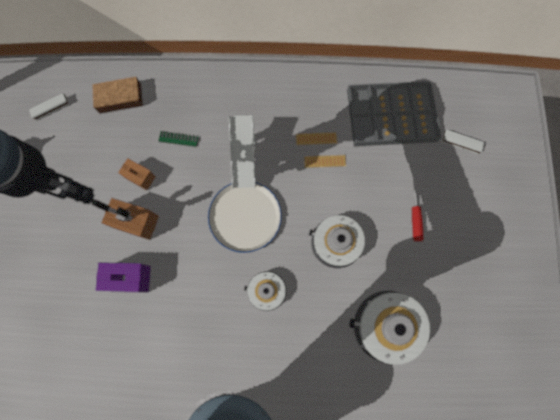

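Run:
```python
from h import *
im,d,c=load('w26')
W=onplane(c,[(210+325/5.4,90+455/5.4),(210+393/5.4,90+455/5.4)],.0578);print('eye gap',np.linalg.norm(W[1]-W[0]))
a,b=load('top0')[0].astype(int),load('top34')[0].astype(int)
for n,(x0,y0,x1,y1) in dict(comb=(155,125,205,150),reeds=(290,128,350,172),driver=(408,170,428,245)).items():
    f=lambda I:(lambda s:np.argwhere(s).mean(0)+[y0,x0])((I[y0:y1,x0:x1].max(2)-I[y0:y1,x0:x1].min(2))>40)
    print(n,f(a).round(1),f(b).round(1))
print(env.close_job())
```

```text
eye gap 0.015060909686959353
comb [141.  177.3] [140.9 176.7]
reeds [149.8 320.3] [150.8 321.1]
driver [223.4 416.8] [223.3 416.9]
the job is handed in; nothing more can be done
None
```

The snap ring is seated in the groove of the middle-sized holder and the pliers are back in the larger brown rack. I handed the job in at about 37.6 s.

- **Ring:** I spread it to about 34 mm between the eyes in the dish and lowered it over the spindle. It touched the washer at a light 4 N, and I pressed to about 11 N before releasing in steps. Its top then lay level at 57.8–58.0 mm where it could be seen, with the washer at 53.3 mm. That is flat on the washer to within measurement. The pins came out without pull.
- **Eyes after release:** I measured them about 15 mm apart in a coarse, possibly still-moving picture, against 13.5 mm relaxed. I put the difference down to measurement, since the picture showed the ring closed under the spindle's shoulder, but I did not take a closer look.
- **Pliers:** The tops of the handles are within about 1 mm of where they were, at the same height. The tool had drifted about 0.04 rad off vertical, so I righted the pliers in the slot as they went in.
- **Other things:** The comb and the screwdriver are unchanged in the top view. The reed plates' measured centre moved about 1 pixel, probably because the arm's shadow fell differently. Nothing was seen to move. The highest wrist force I read was about 8 N.

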